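# Pack the temperature logger and close up the food carrier

## Robot

A 6-joint arm with a two-finger parallel gripper is mounted at the origin on the work surface. World frame = base frame: x ahead of the robot, y to its left, z up, the work surface at z = 0. Lengths are in m, angles in rad, forces in N, time in s.
With the tool pointing down it reaches from about 0.375 to 0.9 m from the base axis. Payload 3.1 kg.
Tool frame: the origin (TCP) lies midway between the tips of the shut fingers; the grasp point (between the pads) lies 19 mm behind it; z points along the fingers, x is the direction in which the jaws open and shut, and the axes are right-handed (so a half turn about z gives the same grasp; the last joint's range is limited). The gripper opens to 87 mm and grips with 3 to 60 N. Pads are 19 mm wide; open, the fingers measure 117 mm over their backs; the gripper's body (75 mm by 190 mm) begins 51 mm behind the grasp point.
Start: joints at [-1.331, 0.527, 1.433, -0, 1.181, -0.178], TCP at [0.254, -0.571, 0.223] pointing down, gripper open.
Joint ranges: [-3.08, 3.08], [-0.75, 2.2], [0.22, 2.44], [-1.43, 4.57], [0, 2.65], [-2.85, 2.85]. Speed limits (rad/s): [2.79, 2.79, 3.14, 3.14, 3.14, 3.14].

## Interface

Orientations are given as a unit quaternion [x, y, z, w].
In Python, from rig import * gives the robot as it stands.
- The arm moves only by the tool drive_tool, never from a script. Its argument "plan" is a list of rows, each an object with "offset": the shift along the tool's x, y, z in cm, a list of three; "delta_rot": the turn, a rotation vector about the tool's x, y, z in degrees, a list of three; "jaw": the finger opening in cm, from 0 to 8.7. In form: [{"offset": [dx, dy, dz], "delta_rot": [wx, wy, wz], "jaw": jaw}, ...]. A call has exactly 8 rows; each row is the pose to reach, as a shift and turn from the pose commanded when the call began, along the tool's axes at that moment; what a row does not reach only later rows make up. A row lasts 1/12 s, in which the tool goes at most 41.7 mm and 7.16 degrees, less where a joint would pass 70% of its speed; a pose out of reach is approached as far as the arm can. A call with a gripper value outside its range is refused whole. The fingers move at their own pace and stop on an object; "squeeze" is the grip in N (left out, the last holds). Time passes only in rows, so rows that repeat a pose let the fingers close, or fill a call up. It gives the time, the measured TCP pose, the force and the opening at its end, in the units of the state.
- get_obs(): the state, without advancing time (a new reading comes with each control period).
- camera(name): name is "scene" or "side" or "wrist"; returns the picture (400x640x3 uint8, red, green, blue); there is no depth.
- calibration(name): a dict with "K" (3x3 intrinsics, pixels), "pose" (4x4, takes a point from camera to world coordinates); the wrist camera has in their place "tool_from_camera" (4x4, takes a point from camera to tool coordinates, whose origin is the TCP and whose axes are the tool frame's). Camera axes: x right, y down, z forward; pixel columns grow to the right and rows downward; lengths in m; the calibration is good to about 2 mm. A picture is of the moment at which its call begins: read the wrist's pose just before it. calibration takes no time and is no camera call.
- hand_in(): hands the job in, once; it reports no verdict.
The state is a dict: "time": time; "q": joint angles; "joint_velocities": joint speeds; "joint_torque": joint torques, N m; "position": TCP position; "tool_rot": TCP orientation; "ft_force": force on the tool from outside, world axes, zero at the start; "moment": the same for the moment, N m; "grip_width": finger opening in m.
Only numpy, scipy, OpenCV 4.12 (cv2) and the standard library are available. Lean on these libraries where they do the work, as an engineer would, in place of code of your own. Each camera call takes 0.05 s, during which the arm holds its last target.

## Task

Pull the green-capped temperature logger up out of its sprung dock on the steel rail and set it down in the empty bay of the food carrier, beside the tub; lower it onto the bay floor rather than dropping it. Then shut the carrier's blue lid fully and fold the yellow clamp flap on the lid's front edge all the way down against the carrier's front. Leave the orange-capped logger in its dock and the tub and the other kitchen things where they are.

Things in the scene. Friction and masses are not known exactly. Their poses are not given: they have to be found in the camera images.
- carrier: insulated food carrier, dark grey open-topped box fixed to the table, 180 (its x) x 300 (its y) x 117 mm high, walls and floor 12 mm thick, white inside. Origin: centre of its underside; +x points to the hinge side of the lid, -x to the front (clamp side), z up. A white partition 8 mm thick and 80 mm high at y = 0 splits it into two bays, each 156 (x) x 134 (y) mm: the tub stands in the one at -y, the one at +y is empty.
- bay (a point): centre of the empty bay's floor, 12 mm above the table, 105 mm below the rim
- lid (a joint): angle of the lid in rad: 0 = shut flat on the rim, about 1.57 = standing upright, at most 1.95; it starts open. The blue lid is a flat slab 180 x 300 x 20 mm hinged along the carrier's +x top edge. A stiff hinge holds it where it is left; moving it takes up to about 6 N near its free edge (it can simply be pushed over and down by its outer face). The clamp flap sticks out from the middle 56 mm of the free edge, so push beside it.
- lid_hinge (a point): point on the lid's hinge axis, middle of its length, 117 mm above the table (lower face of the shut lid); the axis runs along the carrier's y. The shut lid's top is 20 mm above this point.
- lid_edge (a point): middle of the lid's free edge, half way through its thickness, 180 mm from the hinge
- clamp (a joint): angle of the clamp flap relative to the lid in rad: 0 = folded down, hanging flat along the carrier's front face when the lid is shut (clamped); 1.57 = sticking straight out from the lid's edge; at most 2.1. Friction holds it where it is left; moving it takes about 2 N at 40 mm from its hinge.
- clamp_hinge (a point): middle of the clamp flap's hinge axis, on the lid's free edge 4 mm outside it and half way through its thickness (with the lid shut: 127 mm above the table); the axis runs along the carrier's y
- clamp_tip (a point): middle of the flap's free end, 55 mm from its hinge. The yellow flap is 56 mm wide and 6 mm thick, its outer face 6 mm out from the hinge axis (towards the carrier's front when clamped).
- rail: dark steel docking rail fixed to the table, 250 mm long along its y, with two docks at y = -60 and +60 mm (which logger stands in which varies). Dock walls reach 45 mm above the table and hold the loggers upright; a brass sprung catch in the back (+x) of each dock sits above a small ridge on the logger's back. Origin: centre of its underside.
- logger_green: the logger to pack: white slab with a green cap, 20 (its x, thickness) x 46 (its y) x 90 mm high, about 0.11 kg; origin at the centre of its underside, z up; docked, this is 8 mm above the table, so its top is at 98 mm and its upper 53 mm stand clear of the dock. A steady straight pull upwards of about 6 to 10 N frees it from the catch; it is out of the dock once raised 40 mm. The ridge on its back (+x) is 22 mm up and stands out 3 mm.
- logger_orange: an equal logger with an orange cap in the other dock; it stays there. Origin at the centre of its underside
- tub: clear food tub with a red lid, 120 x 103 x 72 mm high, standing in the carrier's bay at -y; stays there. Origin at the centre of its underside
- bowl: loose steel bowl, 170 mm across, 70 high; origin at the centre of its underside
- jar: loose glass jar with a white cap, 70 mm across, 90 high; origin at the centre of its underside
- spatula: loose black-handled spatula lying on the table along its x, less than 40 mm high
- spoon: loose wooden spoon lying on the table along its x, less than 40 mm high
Things that resemble listed ones, but are neither listed nor needed, are in the scene too. What is shaped like the logger_green but purple is not meant. Several things have the shape of the tub; the one meant has the colours described above.

How it is judged:
On the way, in this order (a step that is already met when the one before it is completed fails the run):
1. the green logger is pulled up clear of its dock (z of logger_green in the frame of rail above 0.055 m), for 0.1 s.
2. the green logger is in the empty bay, its foot within 33 mm of the bay floor, while the fingers still hold it (not dropped) (x of logger_green in the frame of carrier between -0.078 and 0.078 m and y of logger_green in the frame of carrier between 0.005 and 0.138 m and z of logger_green in the frame of carrier below 0.045 m and contact force between the fingers and logger_green above 0.5 N), for 0.1 s.
3. the lid is shut with the logger inside (x of logger_green in the frame of carrier between -0.078 and 0.078 m and y of logger_green in the frame of carrier between 0.005 and 0.138 m and z of logger_green in the frame of carrier below 0.045 m and value of joint lid below 0.05 rad), for 0.2 s.
4. the clamp is folded down on the shut lid (value of joint lid below 0.05 rad and value of joint clamp below 0.12 rad), for 0.2 s.
At the end, for the whole second after the job is handed in: the green logger rests in the carrier's empty bay, its origin under 33 mm above the bay floor; lid shut within 0.05 rad, clamp folded down within 0.12 rad; orange logger still docked (raised under 12 mm, tilt under 0.2 rad); tub within 105 mm of the carrier's origin (all of step 4 and x of logger_green in the frame of carrier between -0.078 and 0.078 m and y of logger_green in the frame of carrier between 0.005 and 0.138 m and z of logger_green in the frame of carrier below 0.045 m and z of logger_orange in the frame of rail below 0.02 m and angle between logger_orange's own z axis and vertical below 0.2 rad and distance between tub and carrier below 0.105 m and linear speed of each of logger_green, tub below 0.02 m/s); the robot touches nothing.
It fails at once if the orange logger is pulled from its dock (raised more than 12 mm) (z of logger_orange in the frame of rail above 0.02 m).
It fails at once if the tub is moved more than 40 mm (distance of tub from where it was at the start of the episode above 0.04 m).
It fails at once if a bowl, jar, spatula or spoon is moved more than 50 mm (distance of any of bowl, jar, spatula, spoon from where it was at the start of the episode above 0.05 m).
It also fails if it takes over 51 s, if anything falls off the work surface, if the arm or the gripper's body presses on something with over 40 N, if the wrist force passes 120 N, or if a joint passes its speed limit or range.

## Working session

There is one attempt and no reset: what is moved stays moved. The work goes in short steps, Python scripts to look and compute and a tool call to move; the robot and the scene stay as the last step left them, time stands still between calls to the robot, and variables do not carry over. Pictures are saved under pics/ and viewed, and the job is handed in when it is done.

Besides the shell and the picture viewer there is one more tool, called after "Request:" by a JSON object that holds its "name" and its "arguments". drive_tool: Moves the arm, as the interface text tells. Its arguments: {"type":"object","properties":{"plan":{"type":"array","items":{"type":"object","properties":{"offset":{"type":"array","items":{"type":"number"}},"delta_rot":{"type":"array","items":{"type":"number"}},"jaw":{"type":"number"}}}},"squeeze":{"type":"number"}},"required":["plan"]}

```bash
ls; mkdir -p pics; python3 - <<'E'
from rig import *
import cv2
print(get_obs())
for n in ["scene","side","wrist"]:
    im=camera(n); cv2.imwrite(f"pics/{n}0.png",im[:,:,::-1]); 
    c=calibration(n); print(n,{k:(v.round(4).tolist() if hasattr(v,'round') else v) for k,v in c.items()})
E
```

```text
pics
{'time': 0.0, 'q': array([-1.33152894e+00,  5.28483164e-01,  1.43389855e+00,  6.74276455e-06,
        1.18137648e+00, -1.78528410e-01]), 'joint_velocities': array([-0.0001874 ,  0.00057852, -0.00026028,  0.00164302,  0.00092779,
       -0.00035404]), 'joint_torque': array([-1.89152120e-04, -4.40044320e+01, -1.76590133e+01,  6.33050082e-02,
        5.81241434e-02, -1.53144997e-04]), 'position': array([ 0.25342932, -0.57051836,  0.22156238]), 'tool_rot': array([ 8.38374270e-01, -5.45093946e-01, -7.86392707e-04, -7.44302924e-04]), 'ft_force': array([-0.19414872,  1.39988371,  0.02771789]), 'moment': array([-0.02453571,  0.01086547, -0.02190014]), 'grip_width': 0.08713032879211521}
scene {'K': [[481.561, 0.0, 309.5222], [0.0, 481.561, 197.3748], [0.0, 0.0, 1.0]], 'pose': [[0.2269, 0.8201, -0.5253, 1.273], [0.9739, -0.1968, 0.1134, -0.2249], [-0.0104, -0.5373, -0.8433, 1.3094], [0.0, 0.0, 0.0, 1.0]]}
side {'K': [[460.4562, 0.0, 325.6006], [0.0, 460.4562, 200.6838], [0.0, 0.0, 1.0]], 'pose': [[0.9855, -0.0936, 0.1414, 0.3327], [-0.1695, -0.5585, 0.812, -1.2574], [0.003, -0.8242, -0.5663, 0.9175], [0.0, 0.0, 0.0, 1.0]]}
wrist {'K': [[311.3379, 0.0, 318.1828], [0.0, 311.3379, 203.4615], [0.0, 0.0, 1.0]], 'tool_from_camera': [[1.0, 0.0006, 0.0015, 0.0], [-0.0009, 0.9602, 0.2794, -0.0779], [-0.0012, -0.2794, 0.9602, -0.1614], [0.0, 0.0, 0.0, 1.0]]}
```

View pics/scene0.png

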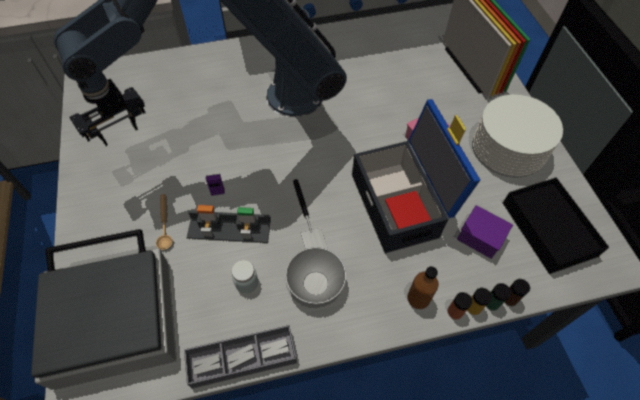

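View pics/side0.png

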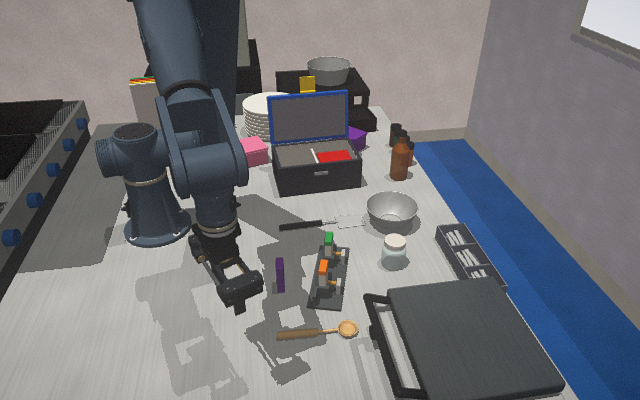

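View pics/wrist0.png

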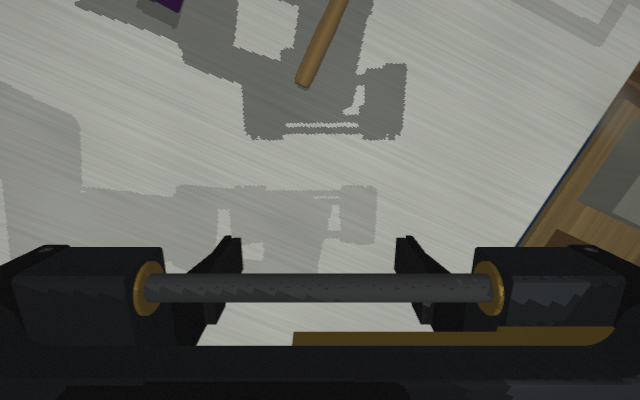

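The scene shows the rail near (230,223), green cap at (245,211) and orange cap at (206,209). The carrier is at (400,190) with its lid standing open on the right and the tub's red lid at (407,209). I'll zoom in next.

```bash
cat > h.py <<'E'
import numpy as np, cv2
from rig import *
def ray(name,px):
    c=calibration(name);K=c["K"];P=np.array(c["pose"]);d=P[:3,:3]@np.linalg.inv(K)@np.array([px[0],px[1],1.]);return P[:3,3],d
def onz(name,px,z):
    o,d=ray(name,px);return o+d*(z-o[2])/d[2]
def tri(p1,p2,n1="scene",n2="side"):
    o1,d1=ray(n1,p1);o2,d2=ray(n2,p2)
    d1/=np.linalg.norm(d1);d2/=np.linalg.norm(d2)
    s=np.linalg.lstsq(np.c_[d1,-d2],o2-o1,rcond=None)[0]
    a=o1+s[0]*d1;b=o2+s[1]*d2;return (a+b)/2,np.linalg.norm(a-b)
def proj(name,X):
    c=calibration(name);P=np.linalg.inv(np.array(c["pose"]));x=P[:3,:3]@np.asarray(X)+P[:3,3];u=c["K"]@x;return u[:2]/u[2]
E
python3 - <<'E'
import cv2
s=cv2.imread("pics/scene0.png");d=cv2.imread("pics/side0.png")
def crop(im,x,y,w,h,f,n): cv2.imwrite(n,cv2.resize(im[y:y+h,x:x+w],None,fx=f,fy=f,interpolation=cv2.INTER_CUBIC))
crop(s,345,90,140,165,5 if 0 else 3.6,"pics/c1.png")
crop(s,180,170,110,80,7,"pics/c2.png")
crop(d,255,65,115,135,4.4,"pics/c3.png")
crop(d,265,225,100,90,6.6,"pics/c4.png")
E
```

```text
(no output)
```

View pics/c1.png

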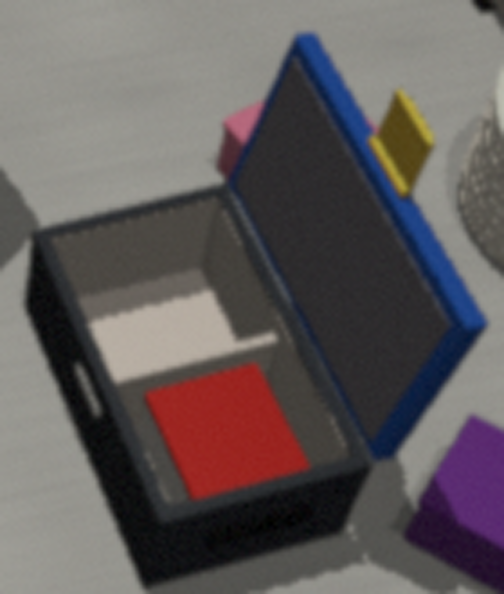

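View pics/c2.png

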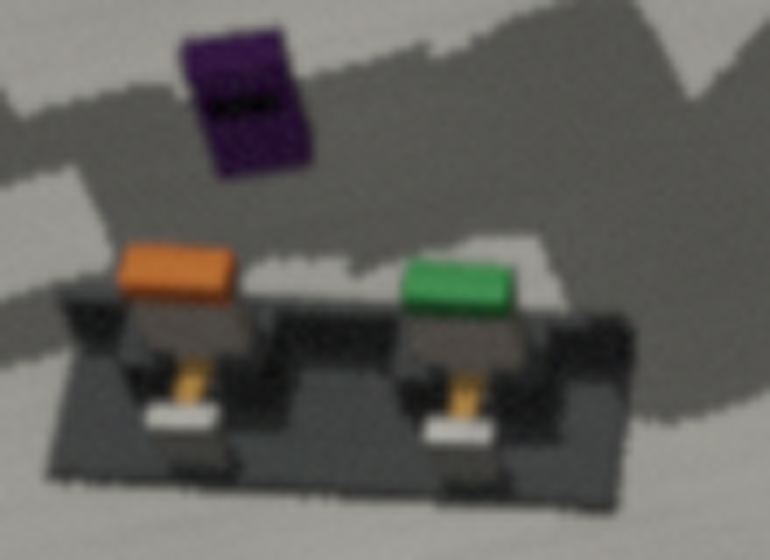

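View pics/c3.png

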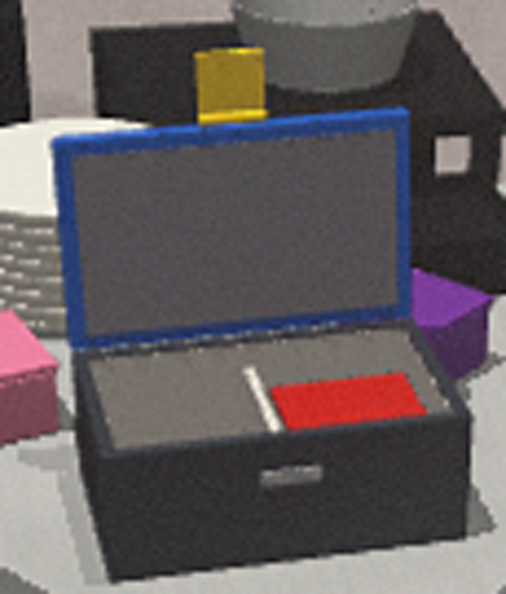

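View pics/c4.png

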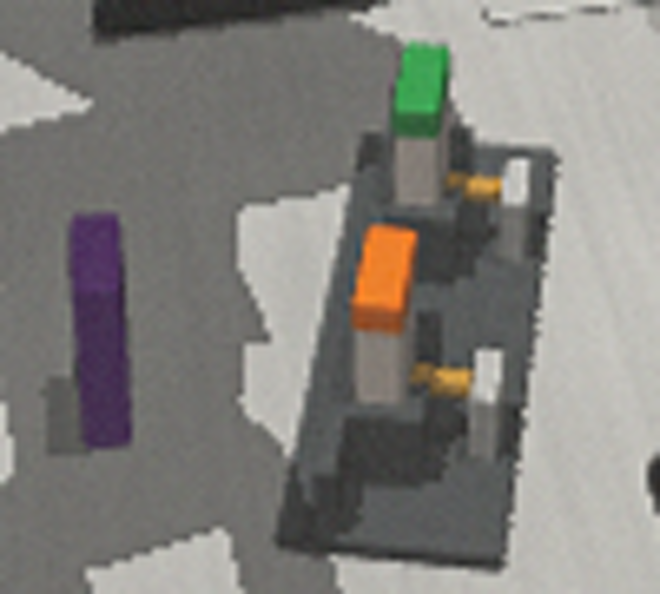

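Rim corners in the scene crop are at (35,232), (160,520), (370,462) and (230,185). The green cap's top face spans about (405–515, 262–305) in its crop. Next I'll cast these onto planes.

```bash
python3 - <<'E'
from h import *
np.set_printoptions(precision=4,suppress=True)
f=lambda p,s,o:(p[0]/s+o[0]-.0,p[1]/s+o[1])
c1=lambda *p:f(p,3.6,(345,90)); c2=lambda *p:f(p,7,(180,170));c3=lambda *p:f(p,4.4,(255,65));c4=lambda *p:f(p,6.6,(265,225))
print("rim scene A,B,C,D"); R=[onz("scene",c1(*p),.117) for p in [(35,232),(160,520),(370,462),(230,185)]]
print(np.array(R)); print("mean",np.mean(R,0),[np.linalg.norm(R[i]-R[(i+1)%4]) for i in range(4)])
print("rim side front"); print(onz("side",c3(100,455),.117),onz("side",c3(468,415),.117))
# caps by mask
for n in ["scene","side"]:
    im=cv2.imread(f"pics/{n}0.png");hsv=cv2.cvtColor(im,cv2.COLOR_BGR2HSV)
    for nm,lo,hi in [("green",(50,100,60),(75,255,255)),("orange",(5,150,120),(15,255,255)),("yellow",(22,120,60),(32,255,255)),("red",(0,180,90),(3,255,255))]:
        m=cv2.inRange(hsv,lo,hi);k,l,st,ce=cv2.connectedComponentsWithStats(m)
        for i in range(1,k):
            if st[i,4]>40:print(n,nm,st[i],ce[i])
# logger top corners on z=.098 scene
for nm,ps in [("green",[(408,262),(515,265),(512,307),(403,303)]),("orange",[(128,246),(236,248),(232,295),(120,292)])]:
    T=np.array([onz("scene",c2(*p),.098) for p in ps]);print(nm,T,T.mean(0))
for nm,ps in [("green",[(408,44),(448,46),(437,125),(395,122)]),("orange",[(370,226),(415,230),(405,316),(355,312)])]:
    T=np.array([onz("side",c4(*p),.098) for p in ps]);print(nm,"side",T.mean(0))
for p,q in [((300,35),(62,140)),((480,325),(405,112))]: print("lid top corners",tri(c1(*p),c3(*q)))
print("clamp tip outer",tri(c1(400,92),c3(197,52)),tri(c1(433,130),c3(262,48)))
print("rail corners z~.0:",[onz("scene",c2(*p),.008) for p in [(48,478),(615,508)]],[onz("side",c4(*p),.008) for p in [(278,540),(500,560),(557,150)]])
E
```

```text
rim scene A,B,C,D
[[0.409  0.1081 0.117 ]
 [0.702  0.1248 0.117 ]
 [0.6911 0.3022 0.117 ]
 [0.3993 0.2887 0.117 ]]
mean [0.5504 0.206  0.117 ] [np.float64(0.29348230735601205), np.float64(0.17782150840754943), np.float64(0.29218940896600665), np.float64(0.18089917870133135)]
rim side front
[0.4043 0.1092 0.117 ] [0.7009 0.1238 0.117 ]
scene green [491   0  39  41 133] [510.2256  20.0526]
scene green [238 208  15   7  90] [245.1 210.7]
scene orange [481   0  40  43 138] [500.7319  21.413 ]
scene orange [197 205  16   7  85] [204.4941 207.8706]
scene yellow [474   0  42  96 329] [497.8511  38.9696]
scene yellow [448 116  17  28 266] [456.5113 129.3947]
scene red [486   0  39  42 115] [505.7217  20.9652]
scene red [ 386  192   44   36 1022] [407.1742 209.411 ]
side green [325 232   8  14  91] [328.3736 237.989 ]
side orange [394 143  14  11  87] [400.092  148.6207]
side orange [318 259  10  16 123] [322.6016 266.6667]
side yellow [299  76  17  17 250] [306.952  83.976]
side red [317 150  35  12 292] [333.3082 155.6233]
green [[ 0.5037 -0.2742  0.098 ]
 [ 0.5157 -0.2305  0.098 ]
 [ 0.5357 -0.2352  0.098 ]
 [ 0.5231 -0.2792  0.098 ]] [ 0.5196 -0.2548  0.098 ]
orange [[ 0.4682 -0.3884  0.098 ]
 [ 0.4799 -0.344   0.098 ]
 [ 0.5026 -0.3484  0.098 ]
 [ 0.4901 -0.3941  0.098 ]] [ 0.4852 -0.3687  0.098 ]
green side [ 0.5155 -0.2651  0.098 ]
orange side [ 0.4811 -0.3774  0.098 ]
lid top corners (array([0.3997, 0.3161, 0.2941]), np.float64(0.0037220634865987464))
lid top corners (array([0.6894, 0.3431, 0.2891]), np.float64(0.0030475510803166443))
clamp tip outer (array([0.516 , 0.3385, 0.3506]), np.float64(0.001579870170428008)) (array([0.5656, 0.3407, 0.3548]), np.float64(0.01004271250149483))
rail corners z~.0: [array([ 0.5192, -0.4471,  0.008 ]), array([ 0.591 , -0.2093,  0.008 ])] [array([ 0.4292, -0.4277,  0.008 ]), array([ 0.5138, -0.4526,  0.008 ]), array([ 0.5883, -0.214 ,  0.008 ])]
```

```bash
cat >> h.py <<'E'
from scipy.spatial.transform import Rotation as Ro
def Rt(yaw): # tool down, x at yaw deg
    c,s=np.cos(np.radians(yaw)),np.sin(np.radians(yaw));return np.array([[c,s,0],[s,-c,0],[0,0,-1.]])
def go(p,R=None):
    o=get_obs();R0=Ro.from_quat(o["tool_rot"]).as_matrix()
    if R is None:R=R0
    elif np.isscalar(R):R=Rt(R)
    print("t",round(o["time"],2),"pos",np.round(o["position"],4),"F",np.round(o["ft_force"],1),"grip",round(o["grip_width"],4),"q",np.round(o["q"],2))
    print("offset cm",np.round(R0.T@(np.asarray(p)-o["position"])*100,2),"rot deg",np.round(np.degrees(Ro.from_matrix(R0.T@R).as_rotvec()),1))
E
python3 - <<'E'
from h import *
go([.518,-.260,.20],-17)
f=lambda p,s,o:(p[0]/s+o[0],p[1]/s+o[1])
print("post",tri(f((458,428),7,(180,170)),f((517,168),6.6,(265,225))))
E
```

```text
t 0.15 pos [ 0.2535 -0.5707  0.2218] F [ 0.3 -0.8 -0.5] grip 0.0872 q [-1.33  0.53  1.43 -0.    1.18 -0.18]
offset cm [-17.66 -36.78   2.22] rot deg [ -0.1   0.1 -49.1]
post (array([ 0.55784947, -0.26769682,  0.04672464]), np.float64(0.0007740619193848887))
```

Request:
{"name": "drive_tool", "arguments": {"plan": [{"offset": [-1.5, -3, 0], "delta_rot": [0, 0, -4], "jaw": 6}, {"offset": [-3.3, -6.8, 0], "delta_rot": [0, 0, -9], "jaw": 6}, {"offset": [-5, -10.5, 0], "delta_rot": [0, 0, -14], "jaw": 6}, {"offset": [-6.8, -14.2, 0], "delta_rot": [0, 0, -19], "jaw": 6}, {"offset": [-8.6, -17.9, 0.5], "delta_rot": [0, 0, -24], "jaw": 6}, {"offset": [-10.4, -21.6, 1], "delta_rot": [0, 0, -29], "jaw": 6}, {"offset": [-12.2, -25.3, 1.5], "delta_rot": [0, 0, -34], "jaw": 6}, {"offset": [-14, -29, 2], "delta_rot": [0, 0, -39], "jaw": 6}]}}

```text
time: 0.82
position: [0.4627, -0.3238, 0.2022]
tool_rot: [0.973, -0.232, -0.0, -0.0]
ft_force: [0.7, 0.1, 0.1]
grip_width: 0.0603
```

```bash
python3 - <<'E'
from h import *
go([.518,-.260,.20],-17)
E
```

```text
t 0.82 pos [ 0.4627 -0.3238  0.2022] F [0.7 0.1 0.1] grip 0.0603 q [-0.81  0.47  1.61  0.    1.06 -0.34]
offset cm [ 2.05 -8.19  0.22] rot deg [-0.   0.  -9.8]
```

Request:
{"name": "drive_tool", "arguments": {"plan": [{"offset": [0.5, -2, 0], "delta_rot": [0, 0, -3], "jaw": 6}, {"offset": [1, -4, 0], "delta_rot": [0, 0, -6], "jaw": 6}, {"offset": [1.6, -6.2, 0.1], "delta_rot": [0, 0, -8], "jaw": 6}, {"offset": [2, -8, 0.2], "delta_rot": [0, 0, -10], "jaw": 6}, {"offset": [2, -8.2, 0.2], "delta_rot": [0, 0, -10], "jaw": 6}, {"offset": [2, -8.2, 0.2], "delta_rot": [0, 0, -10], "jaw": 6}, {"offset": [2, -8.2, 0.2], "delta_rot": [0, 0, -10], "jaw": 6}, {"offset": [2, -8.2, 0.2], "delta_rot": [0, 0, -10], "jaw": 6}]}}

```text
time: 1.48
position: [0.5163, -0.2625, 0.2005]
tool_rot: [0.989, -0.149, -0.0, 0.0]
ft_force: [0.4, 0.5, -0.2]
grip_width: 0.0604
```

```bash
cat >> h.py <<'E'
def wristz(px,z,o):
    c=calibration("wrist");T=np.array(c["tool_from_camera"]);R=Ro.from_quat(o["tool_rot"]).as_matrix()
    org=R@T[:3,3]+o["position"];d=R@T[:3,:3]@np.linalg.inv(c["K"])@np.array([px[0],px[1],1.]);return org+d*(z-org[2])/d[2]
E
python3 - <<'E'
from h import *
o=get_obs();im=camera("wrist")[:,:,::-1].copy();cv2.imwrite("pics/w1.png",im)
print(o["position"],o["tool_rot"])
hsv=cv2.cvtColor(im,cv2.COLOR_BGR2HSV);m=cv2.inRange(hsv,(50,90,50),(75,255,255))
k,l,st,ce=cv2.connectedComponentsWithStats(m)
for i in range(1,k):
    if st[i,4]>50:print(st[i],ce[i])
go([.518,-.26,.2],-17)
E
```

```text
[ 0.51634364 -0.26249867  0.20050814] [ 9.88835762e-01 -1.49009335e-01 -1.88648801e-04  1.37719854e-04]
[ 303  170   24   53 1210] [314.94958678 195.88842975]
t 1.53 pos [ 0.5163 -0.2626  0.2005] F [-1.1 -0.4  0.5] grip 0.0602 q [-0.66  0.49  1.57 -0.    1.08 -0.36]
offset cm [ 0.08 -0.3   0.05] rot deg [ 0.   0.  -0.2]
```

View pics/w1.png

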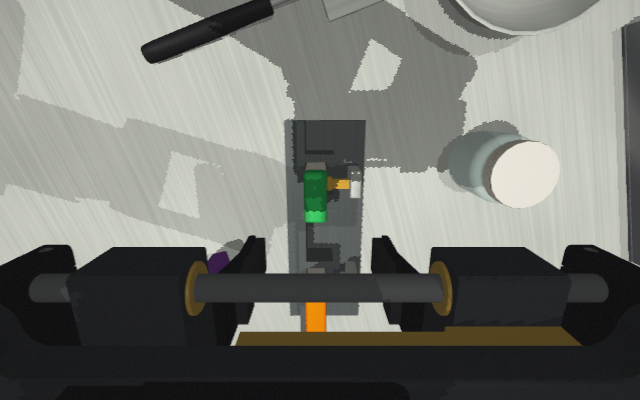

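```bash
python3 - <<'E'
from h import *
o=get_obs()
R=Ro.from_quat(o["tool_rot"]).as_matrix()
for p in [(303,170),(327,170),(303,223),(327,223),(315,197),(315,223),(315,170)]:
    X=wristz(p,.098,o);print(p,X.round(4),(R.T@(X-o["position"])*1000).round(1))
X=wristz((315.5,223),.098,o); 
im=cv2.imread("pics/w1.png");cv2.imwrite("pics/w1c.png",cv2.resize(im[110:250,260:400],None,fx=4,fy=4,interpolation=cv2.INTER_CUBIC))
E
```

```text
(303, 170) [ 0.5139 -0.2303  0.098 ] [-11.8 -30.2 102.5]
(327, 170) [ 0.5336 -0.2363  0.098 ] [  8.8 -30.2 102.5]
(303, 223) [ 0.4991 -0.2761  0.098 ] [-12.4  17.9 102.5]
(327, 223) [ 0.5198 -0.2825  0.098 ] [  9.2  17.9 102.5]
(315, 197) [ 0.5166 -0.2562  0.098 ] [ -1.6  -6.3 102.5]
(315, 223) [ 0.5094 -0.2793  0.098 ] [ -1.6  17.9 102.5]
(315, 170) [ 0.5237 -0.2333  0.098 ] [ -1.5 -30.2 102.5]
```

View pics/w1c.png

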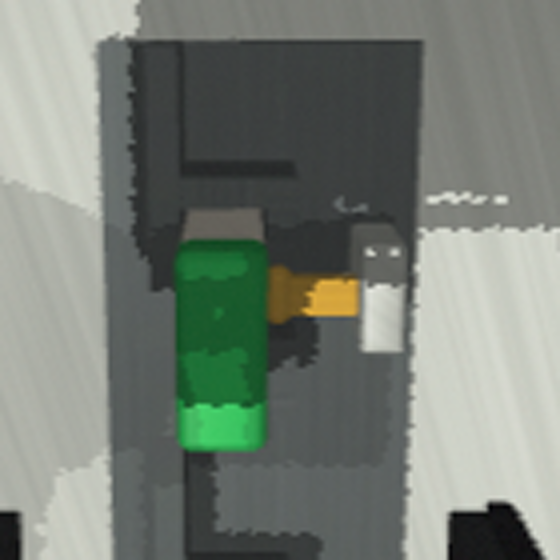

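The green cap covers (303–327, 170–223) in the wrist view and lines up with the jaws. Its centre is about 1.5 mm off in tool x and 5.5 mm off in tool y. I'll correct for that and descend.

Request:
{"name": "drive_tool", "arguments": {"plan": [{"offset": [-0.15, -0.55, 2], "delta_rot": [0, 0, 0], "jaw": 6}, {"offset": [-0.15, -0.55, 5], "delta_rot": [0, 0, 0], "jaw": 6}, {"offset": [-0.15, -0.55, 8], "delta_rot": [0, 0, 0], "jaw": 6}, {"offset": [-0.15, -0.55, 11], "delta_rot": [0, 0, 0], "jaw": 6}, {"offset": [-0.15, -0.55, 13], "delta_rot": [0, 0, 0], "jaw": 6}, {"offset": [-0.15, -0.55, 14.1], "delta_rot": [0, 0, 0], "jaw": 6}, {"offset": [-0.15, -0.55, 14.1], "delta_rot": [0, 0, 0], "jaw": 6}, {"offset": [-0.15, -0.55, 14.1], "delta_rot": [0, 0, 0], "jaw": 6}], "squeeze": 35}}

```text
time: 2.2
position: [0.5171, -0.2567, 0.0596]
tool_rot: [0.989, -0.149, -0.0, -0.0]
ft_force: [-0.8, 0.8, 0.4]
grip_width: 0.0602
```

Request:
{"name": "drive_tool", "arguments": {"plan": [{"offset": [0, 0, 0], "delta_rot": [0, 0, 0], "jaw": 1}, {"offset": [0, 0, 0], "delta_rot": [0, 0, 0], "jaw": 1}, {"offset": [0, 0, 0], "delta_rot": [0, 0, 0], "jaw": 1}, {"offset": [0, 0, 0], "delta_rot": [0, 0, 0], "jaw": 1}, {"offset": [0, 0, 0], "delta_rot": [0, 0, 0], "jaw": 1}, {"offset": [0, 0, 0], "delta_rot": [0, 0, 0], "jaw": 1}, {"offset": [0, 0, 0], "delta_rot": [0, 0, 0], "jaw": 1}, {"offset": [0, 0, 0], "delta_rot": [0, 0, 0], "jaw": 1}], "squeeze": 35}}

```text
time: 2.87
position: [0.5167, -0.2557, 0.0596]
tool_rot: [0.989, -0.148, -0.001, -0.0]
ft_force: [-1.7, 0.7, 1.1]
grip_width: 0.0197
```

Gripped at 19.7 mm. Next I'll pull straight up slowly, then faster.

Request:
{"name": "drive_tool", "arguments": {"plan": [{"offset": [0, 0, -0.3], "delta_rot": [0, 0, 0], "jaw": 1}, {"offset": [0, 0, -0.6], "delta_rot": [0, 0, 0], "jaw": 1}, {"offset": [0, 0, -0.9], "delta_rot": [0, 0, 0], "jaw": 1}, {"offset": [0, 0, -1.3], "delta_rot": [0, 0, 0], "jaw": 1}, {"offset": [0, 0, -1.9], "delta_rot": [0, 0, 0], "jaw": 1}, {"offset": [0, 0, -2.7], "delta_rot": [0, 0, 0], "jaw": 1}, {"offset": [0, 0, -3.7], "delta_rot": [0, 0, 0], "jaw": 1}, {"offset": [0, 0, -5], "delta_rot": [0, 0, 0], "jaw": 1}]}}

```text
time: 3.53
position: [0.5182, -0.2566, 0.1109]
tool_rot: [0.989, -0.148, 0.001, 0.001]
ft_force: [-0.2, -0.0, -0.9]
grip_width: 0.0194
```

Request:
{"name": "drive_tool", "arguments": {"plan": [{"offset": [0, 0, -2], "delta_rot": [0, 0, 0], "jaw": 1}, {"offset": [0, 0, -4.5], "delta_rot": [0, 0, 0], "jaw": 1}, {"offset": [0, 0, -7], "delta_rot": [0, 0, 0], "jaw": 1}, {"offset": [0, 0, -9.5], "delta_rot": [0, 0, 0], "jaw": 1}, {"offset": [0, 0, -12], "delta_rot": [0, 0, 0], "jaw": 1}, {"offset": [0, 0, -13], "delta_rot": [0, 0, 0], "jaw": 1}, {"offset": [0, 0, -13], "delta_rot": [0, 0, 0], "jaw": 1}, {"offset": [0, 0, -13], "delta_rot": [0, 0, 0], "jaw": 1}]}}

```text
time: 4.2
position: [0.5177, -0.2562, 0.2404]
tool_rot: [0.989, -0.148, 0.001, 0.001]
ft_force: [-0.4, -0.5, -1.8]
grip_width: 0.0195
```

```bash
python3 - <<'E'
from h import *
go([.48,.195,.245],2.9)
im=camera("side")[:,:,::-1];cv2.imwrite("pics/s1.png",im)
im=camera("wrist")[:,:,::-1];cv2.imwrite("pics/w2.png",im)
E
```

```text
t 4.2 pos [ 0.5177 -0.2562  0.2404] F [-0.4 -0.5 -1.8] grip 0.0195 q [-0.65  0.44  1.54  0.    1.16 -0.36]
offset cm [-16.84 -42.03  -0.54] rot deg [  0.1  -0.2 -20. ]
```

View pics/s1.png

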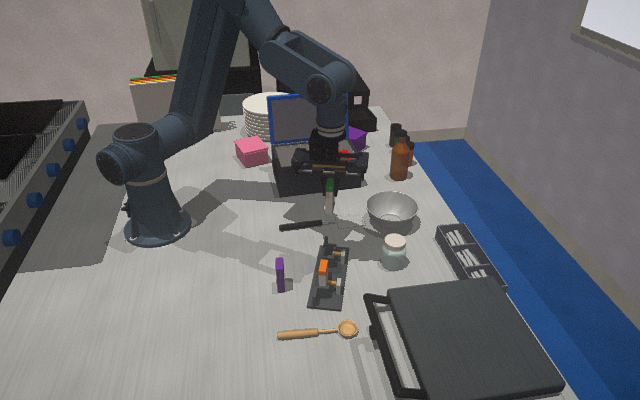

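View pics/w2.png

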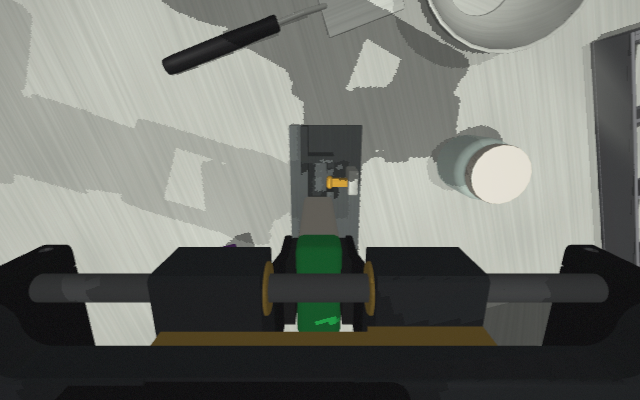

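The side view shows the logger held clear, and the orange one still docked at (323,266). Next I'll move over the bay.

Request:
{"name": "drive_tool", "arguments": {"plan": [{"offset": [-0.7, -1.8, 0], "delta_rot": [0, 0, -1], "jaw": 1}, {"offset": [-2, -5, 0], "delta_rot": [0, 0, -2.5], "jaw": 1}, {"offset": [-3.4, -8.4, 0], "delta_rot": [0, 0, -4], "jaw": 1}, {"offset": [-4.8, -11.9, 0], "delta_rot": [0, 0, -6], "jaw": 1}, {"offset": [-6.2, -15.4, 0], "delta_rot": [0, 0, -8], "jaw": 1}, {"offset": [-7.6, -18.9, 0], "delta_rot": [0, 0, -10], "jaw": 1}, {"offset": [-9, -22.4, 0], "delta_rot": [0, 0, -12], "jaw": 1}, {"offset": [-10.4, -25.9, 0], "delta_rot": [0, 0, -14], "jaw": 1}]}}

```text
time: 4.97
position: [0.4923, 0.024, 0.2379]
tool_rot: [1.0, -0.026, -0.002, -0.0]
ft_force: [1.2, -0.4, -0.6]
grip_width: 0.0195
```

```bash
python3 - <<'E'
from h import *
go([.48,.195,.24],2.9)
E
```

```text
t 4.97 pos [0.4923 0.024  0.2379] F [ 1.2 -0.4 -0.6] grip 0.0195 q [-0.18  0.33  1.74  0.    1.08 -0.13]
offset cm [ -2.13 -17.02  -0.2 ] rot deg [-0.   0.2 -5.9]
```

Request:
{"name": "drive_tool", "arguments": {"plan": [{"offset": [-0.4, -3, 0], "delta_rot": [0, 0, -1], "jaw": 1}, {"offset": [-0.8, -6.2, 0], "delta_rot": [0, 0, -2.5], "jaw": 1}, {"offset": [-1.2, -9.5, 0], "delta_rot": [0, 0, -4], "jaw": 1}, {"offset": [-1.6, -12.8, 0], "delta_rot": [0, 0, -5], "jaw": 1}, {"offset": [-2, -15.5, 0], "delta_rot": [0, 0, -6], "jaw": 1}, {"offset": [-2.1, -17, 0], "delta_rot": [0, 0, -6], "jaw": 1}, {"offset": [-2.1, -17, 0], "delta_rot": [0, 0, -6], "jaw": 1}, {"offset": [-2.1, -17, 0], "delta_rot": [0, 0, -6], "jaw": 1}]}}

```text
time: 5.63
position: [0.4809, 0.1934, 0.238]
tool_rot: [1.0, 0.027, -0.002, 0.001]
ft_force: [-0.2, 0.1, -1.6]
grip_width: 0.0199
```

```bash
python3 - <<'E'
from h import *
go([.48,.195,.24],2.9)
for n in ["wrist","scene"]:
    im=camera(n)[:,:,::-1];cv2.imwrite(f"pics/{n}2.png",im)
c=cv2.resize(im[70:260,320:500],None,fx=3.2,fy=3.2,interpolation=cv2.INTER_CUBIC);cv2.imwrite("pics/scene2c.png",c)
E
```

```text
t 5.63 pos [0.4809 0.1934 0.238 ] F [-0.2  0.1 -1.6] grip 0.0199 q [ 0.17  0.37  1.68 -0.    1.1   0.11]
offset cm [-0.08 -0.17 -0.2 ] rot deg [0.1 0.2 0.2]
```

View pics/wrist2.png

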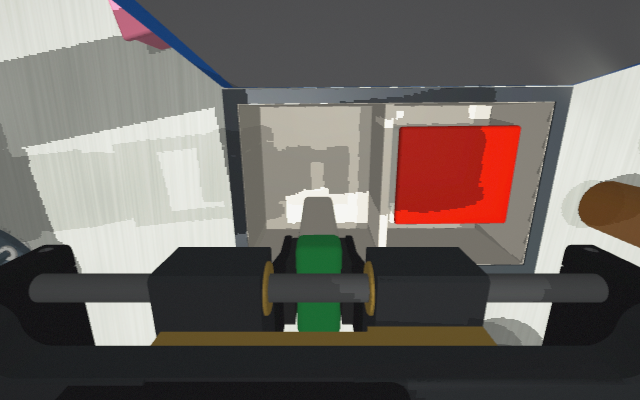

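View pics/scene2c.png

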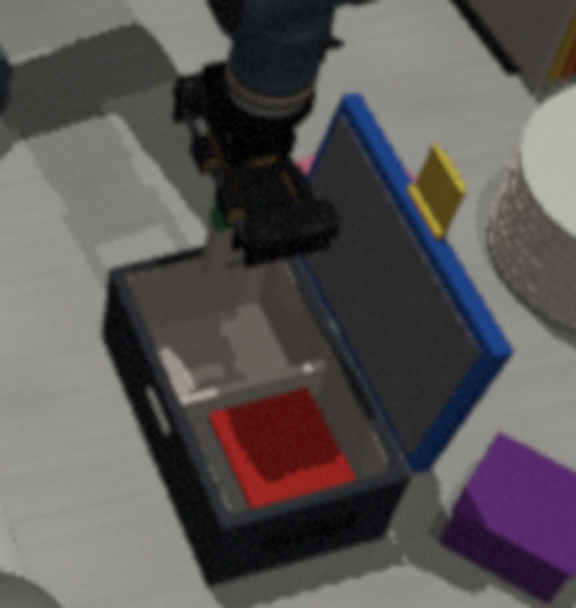

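The wrist view shows the inner back rim from (240,104) to (554,102) and the partition top around columns 367–387. I'll check the numbers.

```bash
python3 - <<'E'
from h import *
o=get_obs()
for n,p,z in [("rim in bl",(240,104),.117),("rim in br",(554,102),.117),("outer bl",(222,88),.117),("outer br",(573,87),.117),("part L",(367,225),.092),("part R",(387,225),.092),("rim in left lower",(246,240),.117),("outer left lower",(236,240),.117)]: print(n,wristz(p,z,o).round(4))
E
```

```text
rim in bl [0.4105 0.2726 0.117 ]
rim in br [0.6813 0.2883 0.117 ]
outer bl [0.3954 0.2849 0.117 ]
outer br [0.6943 0.3011 0.117 ]
part L [0.5356 0.1583 0.092 ]
part R [0.5566 0.1594 0.092 ]
rim in left lower [0.414  0.1455 0.117 ]
outer left lower [0.4042 0.145  0.117 ]
```

Request:
{"name": "drive_tool", "arguments": {"plan": [{"offset": [0, 0, 2], "delta_rot": [0, 0, 0], "jaw": 1}, {"offset": [0, 0, 4.5], "delta_rot": [0, 0, 0], "jaw": 1}, {"offset": [0, 0, 7], "delta_rot": [0, 0, 0], "jaw": 1}, {"offset": [0, 0, 9.5], "delta_rot": [0, 0, 0], "jaw": 1}, {"offset": [0, 0, 12], "delta_rot": [0, 0, 0], "jaw": 1}, {"offset": [0, 0, 14], "delta_rot": [0, 0, 0], "jaw": 1}, {"offset": [0, 0, 15.5], "delta_rot": [0, 0, 0], "jaw": 1}, {"offset": [0, 0, 16], "delta_rot": [0, 0, 0], "jaw": 1}]}}

```text
time: 6.4
position: [0.4806, 0.1912, 0.0771]
tool_rot: [1.0, 0.024, -0.002, 0.0]
ft_force: [-0.6, -0.5, -0.5]
grip_width: 0.0194
```

Request:
{"name": "drive_tool", "arguments": {"plan": [{"offset": [0, 0, 0.2], "delta_rot": [0, 0, 0], "jaw": 1}, {"offset": [0, 0, 0.4], "delta_rot": [0, 0, 0], "jaw": 1}, {"offset": [0, 0, 0.6], "delta_rot": [0, 0, 0], "jaw": 1}, {"offset": [0, 0, 0.8], "delta_rot": [0, 0, 0], "jaw": 1}, {"offset": [0, 0, 1], "delta_rot": [0, 0, 0], "jaw": 1}, {"offset": [0, 0, 1.1], "delta_rot": [0, 0, 0], "jaw": 1}, {"offset": [0, 0, 1.2], "delta_rot": [0, 0, 0], "jaw": 1}, {"offset": [0, 0, 1.2], "delta_rot": [0, 0, 0], "jaw": 1}]}}

```text
time: 7.07
position: [0.4818, 0.1931, 0.0676]
tool_rot: [1.0, 0.026, 0.0, 0.0]
ft_force: [-0.4, 0.1, -1.6]
grip_width: 0.02
```

Request:
{"name": "drive_tool", "arguments": {"plan": [{"offset": [0, 0, 0.1], "delta_rot": [0, 0, 0], "jaw": 1}, {"offset": [0, 0, 0.2], "delta_rot": [0, 0, 0], "jaw": 1}, {"offset": [0, 0, 0.3], "delta_rot": [0, 0, 0], "jaw": 1}, {"offset": [0, 0, 0.35], "delta_rot": [0, 0, 0], "jaw": 1}, {"offset": [0, 0, 0.4], "delta_rot": [0, 0, 0], "jaw": 1}, {"offset": [0, 0, 0.4], "delta_rot": [0, 0, 0], "jaw": 1}, {"offset": [0, 0, 0.4], "delta_rot": [0, 0, 0], "jaw": 1}, {"offset": [0, 0, 0.4], "delta_rot": [0, 0, 0], "jaw": 1}]}}

```text
time: 7.73
position: [0.4818, 0.193, 0.0636]
tool_rot: [1.0, 0.026, -0.0, 0.0]
ft_force: [-1.3, -0.9, 0.9]
grip_width: 0.0199
```

Request:
{"name": "drive_tool", "arguments": {"plan": [{"offset": [0, 0, 0.05], "delta_rot": [0, 0, 0], "jaw": 1}, {"offset": [0, 0, 0.1], "delta_rot": [0, 0, 0], "jaw": 1}, {"offset": [0, 0, 0.1], "delta_rot": [0, 0, 0], "jaw": 1}, {"offset": [0, 0, 0.1], "delta_rot": [0, 0, 0], "jaw": 2.2}, {"offset": [0, 0, 0.1], "delta_rot": [0, 0, 0], "jaw": 2.6}, {"offset": [0, 0, 0.1], "delta_rot": [0, 0, 0], "jaw": 3.5}, {"offset": [0, 0, 0.1], "delta_rot": [0, 0, 0], "jaw": 4.5}, {"offset": [0, 0, 0.1], "delta_rot": [0, 0, 0], "jaw": 4.5}]}}

```text
time: 8.4
position: [0.4819, 0.193, 0.0624]
tool_rot: [1.0, 0.026, 0.0, 0.0]
ft_force: [-0.0, 0.3, 1.0]
grip_width: 0.0384
```

Request:
{"name": "drive_tool", "arguments": {"plan": [{"offset": [0, 0, -1], "delta_rot": [0, 0, 0], "jaw": 4.5}, {"offset": [0, 0, -3], "delta_rot": [0, 0, 0], "jaw": 4.5}, {"offset": [0, 0, -6], "delta_rot": [0, 0, 0], "jaw": 4.5}, {"offset": [0, 0, -9], "delta_rot": [0, 0, 0], "jaw": 4.5}, {"offset": [0, 0, -12.5], "delta_rot": [0, 0, 0], "jaw": 4.5}, {"offset": [0, 0, -16], "delta_rot": [0, 0, 0], "jaw": 3}, {"offset": [0, 0, -17.5], "delta_rot": [0, 0, 0], "jaw": 1}, {"offset": [0, 0, -17.5], "delta_rot": [0, 0, 0], "jaw": 0}]}}

```text
time: 9.07
position: [0.4845, 0.1936, 0.2425]
tool_rot: [1.0, 0.026, 0.005, -0.001]
ft_force: [0.2, 0.4, 1.2]
grip_width: 0.0323
```

```bash
python3 - <<'E'
from h import *
go([.46,.195,.24],2.9)
for n in ["wrist","side"]:
    im=camera(n)[:,:,::-1];cv2.imwrite(f"pics/{n}3.png",im)
cv2.imwrite("pics/side3c.png",cv2.resize(im[60:210,225:385],None,fx=4,fy=4,interpolation=cv2.INTER_CUBIC))
E
```

```text
t 9.07 pos [0.4845 0.1936 0.2425] F [0.2 0.4 1.2] grip 0.0323 q [0.17 0.36 1.67 0.   1.1  0.11]
offset cm [-2.45 -0.26  0.23] rot deg [-0.1 -0.6  0.1]
```

View pics/wrist3.png

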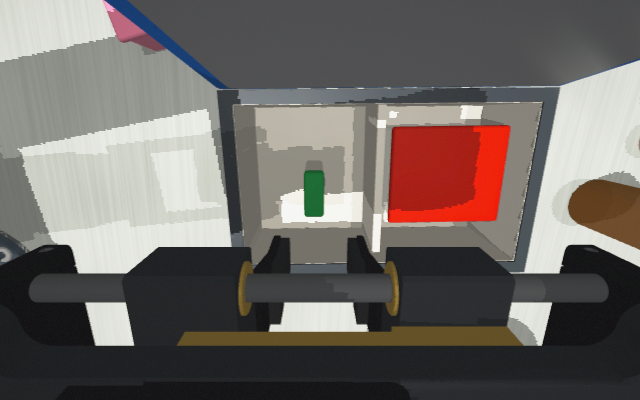

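View pics/side3c.png

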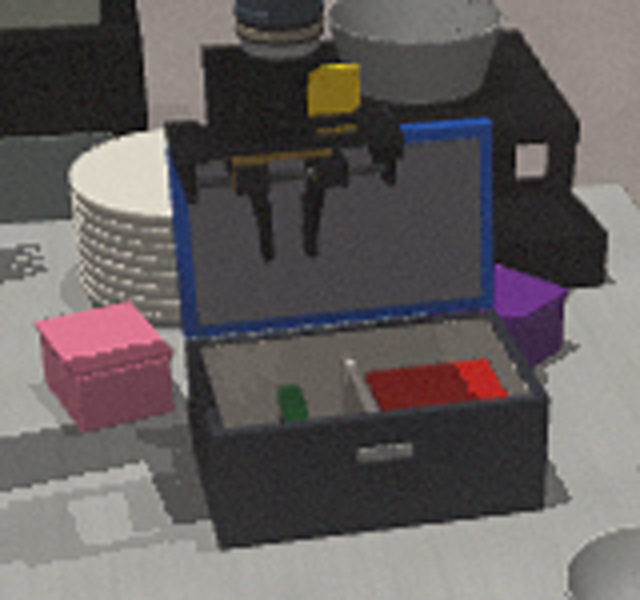

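The logger stands upright in the bay, cap at (314,193) in the wrist view. Next I'll go up and over, behind the lid and beside the flap, turning the jaws along y.

```bash
python3 - <<'E'
from h import *
go([.45,.25,.37],93)
print(onz("scene",(517,125),.12),onz("scene",(517,165),.0),onz("side",(268,110),.1),onz("side",(253,145),.07))
E
```

```text
t 9.17 pos [0.4817 0.193  0.2382] F [-0.3  0.2 -0.5] grip 0.0246 q [0.17 0.36 1.68 0.   1.1  0.11]
offset cm [ -2.85  -5.85 -13.19] rot deg [  0.   -0.1 -90.1]
[0.41903513 0.64749999 0.12      ] [4.94457324e-01 6.56336981e-01 2.22044605e-16] [0.40658261 0.64936598 0.1       ] [0.32785763 0.38681059 0.07      ]
```

Request:
{"name": "drive_tool", "arguments": {"plan": [{"offset": [-0.3, 0, -3], "delta_rot": [0, 0, -5], "jaw": 0}, {"offset": [-0.6, 0, -6.5], "delta_rot": [0, 0, -12], "jaw": 0}, {"offset": [-1, 0, -10], "delta_rot": [0, 0, -19], "jaw": 0}, {"offset": [-1.5, -0.5, -13], "delta_rot": [0, 0, -26], "jaw": 0}, {"offset": [-2, -1.5, -13.2], "delta_rot": [0, 0, -33], "jaw": 0}, {"offset": [-2.4, -3, -13.2], "delta_rot": [0, 0, -40], "jaw": 0}, {"offset": [-2.8, -4.5, -13.2], "delta_rot": [0, 0, -47], "jaw": 0}, {"offset": [-2.8, -6, -13.2], "delta_rot": [0, 0, -54], "jaw": 0}]}}

```text
time: 9.83
position: [0.449, 0.2517, 0.3674]
tool_rot: [0.878, 0.479, -0.003, -0.001]
ft_force: [-0.9, -1.0, 0.7]
grip_width: 0.0003
```

```bash
python3 - <<'E'
from h import *
go([.45,.41,.37],93)
E
```

```text
t 9.83 pos [0.449  0.2517 0.3674] F [-0.9 -1.   0.7] grip 0.0003 q [ 0.29  0.23  1.5   0.    1.42 -0.71]
offset cm [13.37 -8.48 -0.28] rot deg [ -0.3   0.2 -35.7]
```

Request:
{"name": "drive_tool", "arguments": {"plan": [{"offset": [1.8, -1.2, 0], "delta_rot": [0, 0, -5], "jaw": 0}, {"offset": [4, -2.5, 0], "delta_rot": [0, 0, -11], "jaw": 0}, {"offset": [6.5, -4, 0], "delta_rot": [0, 0, -18], "jaw": 0}, {"offset": [9, -5.7, 0], "delta_rot": [0, 0, -25], "jaw": 0}, {"offset": [11.5, -7.3, -0.2], "delta_rot": [0, 0, -31], "jaw": 0}, {"offset": [13.4, -8.5, -0.3], "delta_rot": [0, 0, -36], "jaw": 0}, {"offset": [13.4, -8.5, -0.3], "delta_rot": [0, 0, -36], "jaw": 0}, {"offset": [13.4, -8.5, -0.3], "delta_rot": [0, 0, -36], "jaw": 0}]}}

```text
time: 10.5
position: [0.4517, 0.4104, 0.3696]
tool_rot: [0.688, 0.725, -0.003, -0.0]
ft_force: [0.5, -0.4, 0.2]
grip_width: 0.0004
```

```bash
python3 - <<'E'
from h import *
go([.45,.41,.25],93)
for n in ["scene","side","wrist"]:
    im=camera(n)[:,:,::-1];cv2.imwrite(f"pics/{n}4.png",im)
E
```

```text
t 10.5 pos [0.4517 0.4104 0.3696] F [ 0.5 -0.4  0.2] grip 0.0004 q [ 0.55  0.38  1.27 -0.    1.5  -1.07]
offset cm [ 0.   -0.11 11.96] rot deg [-0.3  0.2 -0. ]
```

View pics/scene4.png

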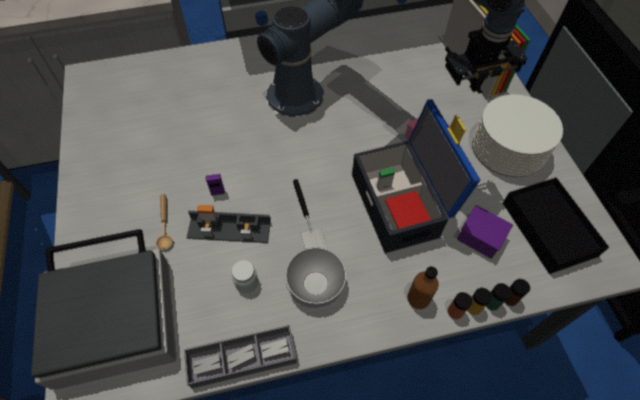

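View pics/side4.png

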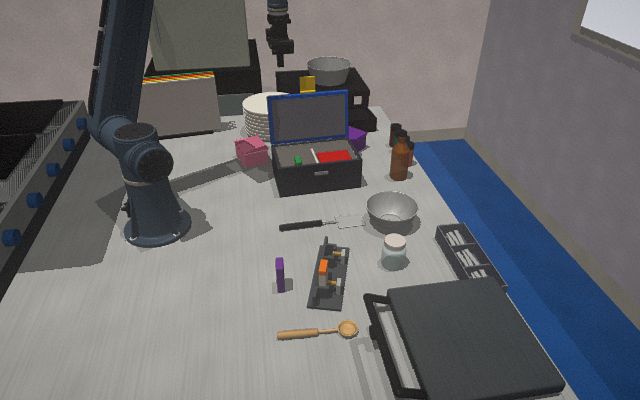

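View pics/wrist4.png

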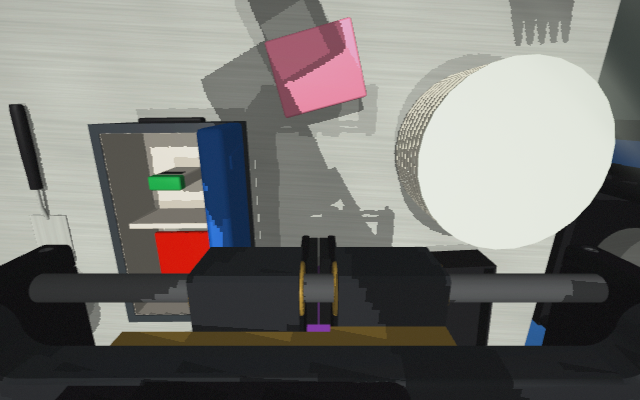

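The scene shows the hand behind the lid, the logger upright and the flap sticking up at (457,129). Next I'll descend behind the lid.

Request:
{"name": "drive_tool", "arguments": {"plan": [{"offset": [0, -0.1, 2], "delta_rot": [0, 0, 0], "jaw": 0}, {"offset": [0, -0.1, 5], "delta_rot": [0, 0, 0], "jaw": 0}, {"offset": [0, -0.1, 8], "delta_rot": [0, 0, 0], "jaw": 0}, {"offset": [0, -0.1, 10.5], "delta_rot": [0, 0, 0], "jaw": 0}, {"offset": [0, -0.1, 11], "delta_rot": [0, 0, 0], "jaw": 0}, {"offset": [-1, -0.1, 11], "delta_rot": [0, 0, 0], "jaw": 0}, {"offset": [-2, -0.1, 11], "delta_rot": [0, 0, 0], "jaw": 0}, {"offset": [-3, -0.1, 11], "delta_rot": [0, 0, 0], "jaw": 0}]}}

```text
time: 11.32
position: [0.4544, 0.3793, 0.2645]
tool_rot: [0.689, 0.725, 0.002, 0.001]
ft_force: [-0.4, -0.1, 1.0]
grip_width: 0.0008
```

Request:
{"name": "drive_tool", "arguments": {"plan": [{"offset": [-0.7, 0, 0], "delta_rot": [0, 0, 0], "jaw": 0}, {"offset": [-1.5, 0, 0], "delta_rot": [0, 0, 0], "jaw": 0}, {"offset": [-2.3, 0, 0], "delta_rot": [0, 0, 0], "jaw": 0}, {"offset": [-3.2, 0, 0], "delta_rot": [0, 0, 0], "jaw": 0}, {"offset": [-4.1, 0, 0], "delta_rot": [0, 0, 0], "jaw": 0}, {"offset": [-5, 0, 0], "delta_rot": [0, 0, 0], "jaw": 0}, {"offset": [-6, 0, 0], "delta_rot": [0, 0, 0], "jaw": 0}, {"offset": [-7, 0, 0], "delta_rot": [0, 0, 0], "jaw": 0}]}}

```text
time: 11.98
position: [0.4579, 0.3107, 0.2639]
tool_rot: [0.689, 0.725, 0.002, 0.0]
ft_force: [-0.1, 3.5, 4.0]
grip_width: 0.0005
```

```bash
python3 - <<'E'
from h import *
go([.45,.249,.26],93)
for n in ["scene","side"]:
    im=camera(n)[:,:,::-1];cv2.imwrite(f"pics/{n}5.png",im)
E
```

```text
t 11.98 pos [0.4579 0.3107 0.2639] F [-0.1  3.5  4. ] grip 0.0005 q [ 0.39  0.38  1.57  0.    1.19 -1.23]
offset cm [-6.12 -1.1   0.37] rot deg [ 0.2 -0.2 -0. ]
```

View pics/scene5.png

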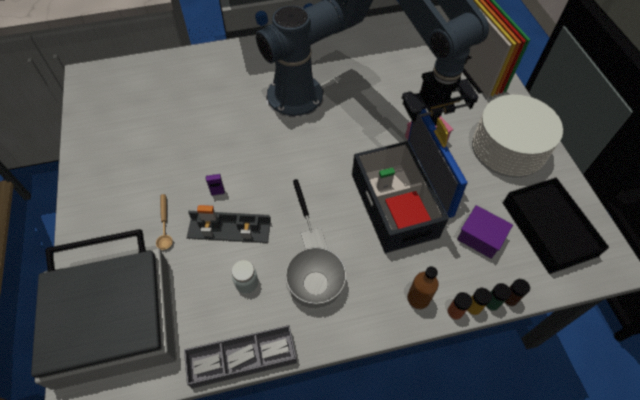

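View pics/side5.png

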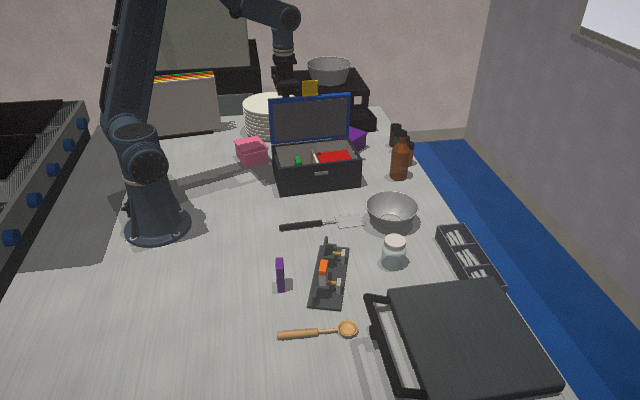

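The lid is now about upright and moving. I'll keep pushing.

Request:
{"name": "drive_tool", "arguments": {"plan": [{"offset": [-1, -0.2, 0], "delta_rot": [0, 0, 0], "jaw": 0}, {"offset": [-2.2, -0.4, 0], "delta_rot": [0, 0, 0], "jaw": 0}, {"offset": [-3.4, -0.6, 0.1], "delta_rot": [0, 0, 0], "jaw": 0}, {"offset": [-4.7, -0.8, 0.2], "delta_rot": [0, 0, 0], "jaw": 0}, {"offset": [-6.1, -1, 0.3], "delta_rot": [0, 0, 0], "jaw": 0}, {"offset": [-7.5, -1.1, 0.6], "delta_rot": [0, 0, 0], "jaw": 0}, {"offset": [-9, -1.2, 1], "delta_rot": [0, 0, 0], "jaw": 0}, {"offset": [-10.5, -1.3, 1.6], "delta_rot": [0, 0, 0], "jaw": 0}]}}

```text
time: 12.75
position: [0.4476, 0.2031, 0.246]
tool_rot: [0.689, 0.725, -0.001, -0.001]
ft_force: [1.5, 1.9, 0.5]
grip_width: 0.0004
```

```bash
python3 - <<'E'
from h import *
go([.45,.165,.137],93)
E
```

```text
t 12.75 pos [0.4476 0.2031 0.246 ] F [1.5 1.9 0.5] grip 0.0004 q [ 0.2   0.32  1.73 -0.    1.1  -1.42]
offset cm [-3.82  0.07 10.9 ] rot deg [-0.2  0.  -0.1]
```

Request:
{"name": "drive_tool", "arguments": {"plan": [{"offset": [-1.2, 0, 1], "delta_rot": [0, 0, 0], "jaw": 0}, {"offset": [-2.3, 0, 2.2], "delta_rot": [0, 0, 0], "jaw": 0}, {"offset": [-3, 0, 3.6], "delta_rot": [0, 0, 0], "jaw": 0}, {"offset": [-3.5, 0, 5.2], "delta_rot": [0, 0, 0], "jaw": 0}, {"offset": [-3.8, 0, 6.8], "delta_rot": [0, 0, 0], "jaw": 0}, {"offset": [-3.8, 0, 8.3], "delta_rot": [0, 0, 0], "jaw": 0}, {"offset": [-3.8, 0, 9.6], "delta_rot": [0, 0, 0], "jaw": 0}, {"offset": [-3.8, 0, 10.4], "delta_rot": [0, 0, 0], "jaw": 0}]}}

```text
time: 13.42
position: [0.4483, 0.165, 0.1408]
tool_rot: [0.689, 0.725, -0.003, -0.002]
ft_force: [-1.2, 0.4, 0.6]
grip_width: 0.0005
```

Request:
{"name": "drive_tool", "arguments": {"plan": [{"offset": [0, 0, 0.1], "delta_rot": [0, 0, 0], "jaw": 0}, {"offset": [0, 0, 0.2], "delta_rot": [0, 0, 0], "jaw": 0}, {"offset": [0, 0, 0.4], "delta_rot": [0, 0, 0], "jaw": 0}, {"offset": [0, 0, 0.5], "delta_rot": [0, 0, 0], "jaw": 0}, {"offset": [0, 0, 0.6], "delta_rot": [0, 0, 0], "jaw": 0}, {"offset": [0, 0, 0.7], "delta_rot": [0, 0, 0], "jaw": 0}, {"offset": [0, 0, 0.7], "delta_rot": [0, 0, 0], "jaw": 0}, {"offset": [0, 0, 0.7], "delta_rot": [0, 0, 0], "jaw": 0}]}}

```text
time: 14.08
position: [0.4513, 0.1667, 0.1373]
tool_rot: [0.688, 0.725, 0.0, 0.001]
ft_force: [-2.0, -1.9, 11.3]
grip_width: 0.0006
```

```bash
python3 - <<'E'
from h import *
go([.45,.165,.137],93)
for n in ["scene","side"]:
    im=camera(n)[:,:,::-1];cv2.imwrite(f"pics/{n}6.png",im)
    x,y,w,h=(330,90,160,170) if n=="scene" else (235,80,150,130)
    cv2.imwrite(f"pics/{n}6c.png",cv2.resize(im[y:y+h,x:x+w],None,fx=3.5,fy=3.5,interpolation=cv2.INTER_CUBIC))
E
```

```text
t 14.08 pos [0.4513 0.1667 0.1373] F [-2.  -1.9 11.3] grip 0.0006 q [ 0.12  0.47  1.87 -0.    0.8  -1.5 ]
offset cm [-0.17 -0.14  0.03] rot deg [ 0.1  0.  -0. ]
```

View pics/scene6c.png

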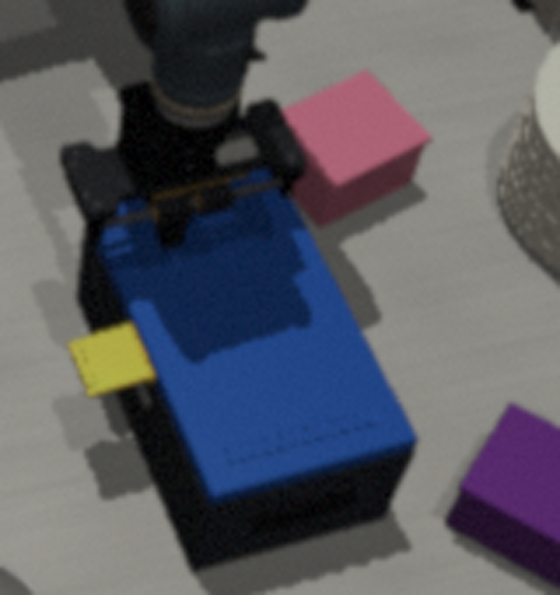

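View pics/side6c.png

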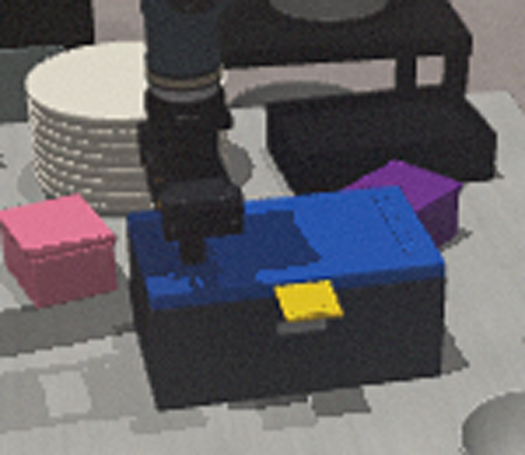

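The lid is flat and shut: the tips read z 0.137 at 11 N. The yellow flap sticks out at scene crop (112,358). Next I'll lift, move above the flap and measure its position on the way.

```bash
python3 - <<'E'
from h import *
go([.555,.06,.187],93)
im=cv2.imread("pics/scene6.png");hsv=cv2.cvtColor(im,cv2.COLOR_BGR2HSV);m=cv2.inRange(hsv,(22,100,60),(34,255,255));m[:150]=0
c=max(cv2.findContours(m,0,1)[0],key=cv2.contourArea);q=cv2.boxPoints(cv2.minAreaRect(c));print(q)
for p in q:print(onz("scene",p,.132).round(4))
im=cv2.imread("pics/side6.png");hsv=cv2.cvtColor(im,cv2.COLOR_BGR2HSV);m=cv2.inRange(hsv,(22,100,60),(34,255,255));m[:150]=0
c=max(cv2.findContours(m,0,1)[0],key=cv2.contourArea);p4=c[:,0];print(cv2.boundingRect(c))
E
```

```text
t 14.18 pos [0.4514 0.1667 0.1373] F [-2.6 -0.7 11.6] grip 0.0007 q [ 0.12  0.47  1.87 -0.    0.8  -1.5 ]
offset cm [-11.2    9.8   -4.95] rot deg [ 0.1  0.  -0. ]
[[348.89655 187.24135]
 [367.      179.99995]
 [374.0345  197.58617]
 [355.93103 204.82756]]
[0.5323 0.0539 0.132 ]
[0.52  0.113 0.132]
[0.584  0.1149 0.132 ]
[0.5954 0.0572 0.132 ]
(313, 160, 20, 12)
```

Request:
{"name": "drive_tool", "arguments": {"plan": [{"offset": [0, 0, -2], "delta_rot": [0, 0, 0], "jaw": 0}, {"offset": [0, 0, -4.5], "delta_rot": [0, 0, 0], "jaw": 0}, {"offset": [-2, 1.8, -5], "delta_rot": [0, 0, 0], "jaw": 0}, {"offset": [-4.5, 4.3, -5], "delta_rot": [0, 0, 0], "jaw": 0}, {"offset": [-7, 6.8, -5], "delta_rot": [0, 0, 0], "jaw": 0}, {"offset": [-9.5, 9.4, -5], "delta_rot": [0, 0, 0], "jaw": 0}, {"offset": [-10.2, 10.9, -5], "delta_rot": [0, 0, 0], "jaw": 0}, {"offset": [-10.2, 10.9, -5], "delta_rot": [0, 0, 0], "jaw": 0}]}}

```text
time: 14.85
position: [0.5699, 0.068, 0.1863]
tool_rot: [0.69, 0.724, 0.002, 0.003]
ft_force: [0.4, 1.3, 0.8]
grip_width: 0.0005
```

```bash
python3 - <<'E'
from h import *
o=get_obs()
go([.555,.065,.137],93)
im=camera("side")[:,:,::-1];cv2.imwrite("pics/side7.png",cv2.resize(im[100:220,235:385],None,fx=4,fy=4,interpolation=cv2.INTER_CUBIC))
im=camera("wrist")[:,:,::-1];cv2.imwrite("pics/wrist7.png",im)
E
```

```text
t 14.85 pos [0.5699 0.068  0.1863] F [0.4 1.3 0.8] grip 0.0005 q [-0.08  0.5   1.61 -0.    1.03 -1.69]
offset cm [-0.22 -1.53  4.92] rot deg [ 0.3  0.1 -0.2]
```

View pics/side7.png

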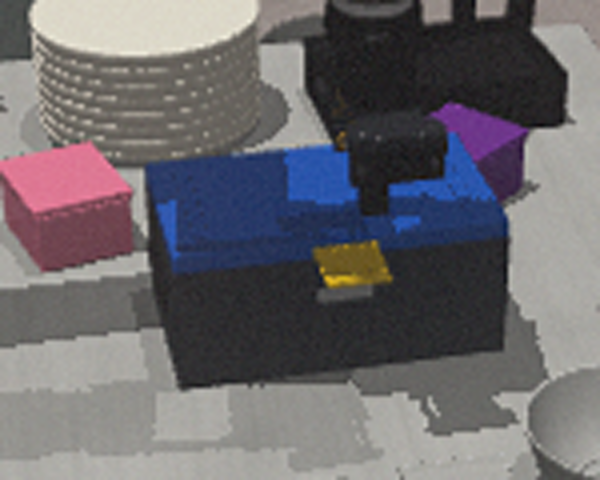

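View pics/wrist7.png

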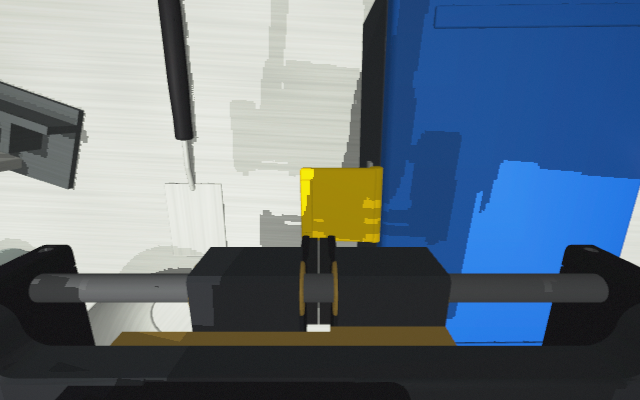

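The flap shows at columns 301–382 and rows 168–242 in the wrist view.

```bash
python3 - <<'E'
from h import *
o=get_obs()
for p in [(301,168),(382,168),(301,242),(382,242)]:print(wristz(p,.132,o).round(4))
go([.552,.065,.137],93)
E
```

```text
[0.5269 0.0567 0.132 ]
[0.524 0.113 0.132]
[0.5825 0.0587 0.132 ]
[0.5794 0.119  0.132 ]
t 14.95 pos [0.5649 0.0704 0.1855] F [0.  1.5 0. ] grip 0.0007 q [-0.07  0.5   1.61  0.    1.03 -1.69]
offset cm [-0.47 -1.31  4.85] rot deg [-0.1 -0.  -0.1]
```

Request:
{"name": "drive_tool", "arguments": {"plan": [{"offset": [-0.2, -0.6, 1], "delta_rot": [0, 0, 0], "jaw": 0}, {"offset": [-0.4, -1.2, 2.5], "delta_rot": [0, 0, 0], "jaw": 0}, {"offset": [-0.4, -1.2, 4], "delta_rot": [0, 0, 0], "jaw": 0}, {"offset": [-0.4, -1.2, 5], "delta_rot": [0, 0, 0], "jaw": 0}, {"offset": [-0.4, -1.2, 5.7], "delta_rot": [0, 0, 0], "jaw": 0}, {"offset": [-0.4, -1.2, 6.4], "delta_rot": [0, 0, 0], "jaw": 0}, {"offset": [-0.4, -1.2, 7.1], "delta_rot": [0, 0, 0], "jaw": 0}, {"offset": [-0.4, -1.2, 7.7], "delta_rot": [0, 0, 0], "jaw": 0}]}}

```text
time: 15.62
position: [0.554, 0.0662, 0.1085]
tool_rot: [0.689, 0.725, 0.001, 0.001]
ft_force: [0.3, -1.1, 2.6]
grip_width: 0.0011
```

```bash
python3 - <<'E'
from h import *
go([.553,.088,.085],93)
im=camera("side")[:,:,::-1];cv2.imwrite("pics/side8.png",cv2.resize(im[100:220,235:385],None,fx=4,fy=4,interpolation=cv2.INTER_CUBIC))
E
```

```text
t 15.62 pos [0.554  0.0662 0.1085] F [ 0.3 -1.1  2.6] grip 0.0011 q [-0.08  0.6   1.7   0.    0.84 -1.7 ]
offset cm [2.18 0.01 2.35] rot deg [ 0.1  0.  -0. ]
```

View pics/side8.png

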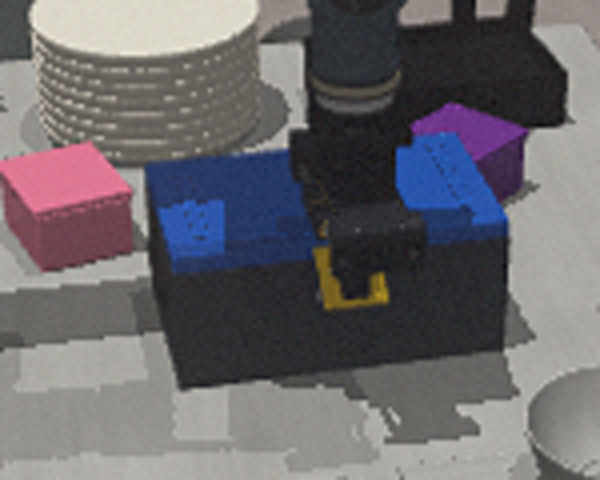

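The flap is folding with the finger on it, against about 2.6 N. Next I'll sweep inward and down.

Request:
{"name": "drive_tool", "arguments": {"plan": [{"offset": [0.2, 0, 0.6], "delta_rot": [0, 0, 0], "jaw": 0}, {"offset": [0.5, 0, 1.2], "delta_rot": [0, 0, 0], "jaw": 0}, {"offset": [0.9, 0, 1.7], "delta_rot": [0, 0, 0], "jaw": 0}, {"offset": [1.3, 0, 2.1], "delta_rot": [0, 0, 0], "jaw": 0}, {"offset": [1.6, 0, 2.3], "delta_rot": [0, 0, 0], "jaw": 0}, {"offset": [1.9, 0, 2.3], "delta_rot": [0, 0, 0], "jaw": 0}, {"offset": [2.1, 0, 2.3], "delta_rot": [0, 0, 0], "jaw": 0}, {"offset": [2.2, 0, 2.3], "delta_rot": [0, 0, 0], "jaw": 0}]}}

```text
time: 16.33
position: [0.5519, 0.0881, 0.0853]
tool_rot: [0.689, 0.725, -0.0, -0.0]
ft_force: [-0.1, -2.7, -1.0]
grip_width: 0.0003
```

```bash
python3 - <<'E'
from h import *
go([.553,.091,.085],93)
E
```

```text
t 16.33 pos [0.5519 0.0881 0.0853] F [-0.1 -2.7 -1. ] grip 0.0003 q [-0.04  0.64  1.71 -0.    0.79 -1.66]
offset cm [0.29 0.13 0.03] rot deg [-0.1  0.  -0. ]
```

Still only friction-level force, so I'll press in slowly.

Request:
{"name": "drive_tool", "arguments": {"plan": [{"offset": [0.1, 0, 0], "delta_rot": [0, 0, 0], "jaw": 0}, {"offset": [0.2, 0, 0], "delta_rot": [0, 0, 0], "jaw": 0}, {"offset": [0.3, 0, 0], "delta_rot": [0, 0, 0], "jaw": 0}, {"offset": [0.3, 0, 0], "delta_rot": [0, 0, 0], "jaw": 0}, {"offset": [0.4, 0, 0], "delta_rot": [0, 0, 0], "jaw": 0}, {"offset": [0.4, 0, 0], "delta_rot": [0, 0, 0], "jaw": 0}, {"offset": [0.4, 0, 0], "delta_rot": [0, 0, 0], "jaw": 0}, {"offset": [0.4, 0, 0], "delta_rot": [0, 0, 0], "jaw": 0}]}}

```text
time: 17.0
position: [0.5519, 0.0907, 0.0855]
tool_rot: [0.689, 0.725, -0.001, 0.0]
ft_force: [-1.0, -5.8, -2.5]
grip_width: 0.0008
```

Request:
{"name": "drive_tool", "arguments": {"plan": [{"offset": [0.1, 0, 0], "delta_rot": [0, 0, 0], "jaw": 0}, {"offset": [0.2, 0, 0], "delta_rot": [0, 0, 0], "jaw": 0}, {"offset": [0.2, 0, 0], "delta_rot": [0, 0, 0], "jaw": 0}, {"offset": [0.3, 0, 0], "delta_rot": [0, 0, 0], "jaw": 0}, {"offset": [0.3, 0, 0], "delta_rot": [0, 0, 0], "jaw": 0}, {"offset": [0.3, 0, 0], "delta_rot": [0, 0, 0], "jaw": 0}, {"offset": [0.3, 0, 0], "delta_rot": [0, 0, 0], "jaw": 0}, {"offset": [0.3, 0, 0], "delta_rot": [0, 0, 0], "jaw": 0}]}}

```text
time: 17.67
position: [0.5519, 0.0908, 0.0855]
tool_rot: [0.688, 0.726, -0.003, 0.002]
ft_force: [-1.1, -17.0, -1.4]
grip_width: 0.0002
```

Hard stop at 17 N with no further movement, so the flap is against the front. I'll back off, lift and check.

Request:
{"name": "drive_tool", "arguments": {"plan": [{"offset": [-0.5, 0, 0], "delta_rot": [0, 0, 0], "jaw": 0}, {"offset": [-1.5, 0, 0], "delta_rot": [0, 0, 0], "jaw": 0}, {"offset": [-3.5, 0, 0], "delta_rot": [0, 0, 0], "jaw": 0}, {"offset": [-6, 0, -1], "delta_rot": [0, 0, 0], "jaw": 0}, {"offset": [-9, 0, -3], "delta_rot": [0, 0, 0], "jaw": 0}, {"offset": [-12, 0, -6], "delta_rot": [0, 0, 0], "jaw": 0}, {"offset": [-15, 0, -9], "delta_rot": [0, 0, 0], "jaw": 0}, {"offset": [-17, 0, -12], "delta_rot": [0, 0, 0], "jaw": 0}]}}

```text
time: 18.33
position: [0.5606, -0.0768, 0.2067]
tool_rot: [0.689, 0.725, 0.0, -0.0]
ft_force: [1.6, 0.7, -0.9]
grip_width: 0.0008
```

```bash
python3 - <<'E'
from h import *
go([.553,-.08,.2],93)
for n in ["scene","side"]:
    im=camera(n)[:,:,::-1];cv2.imwrite(f"pics/{n}9.png",im)
    x,y,w,h=(330,90,150,170) if n=="scene" else (235,80,150,130)
    cv2.imwrite(f"pics/{n}9c.png",cv2.resize(im[y:y+h,x:x+w],None,fx=3.5,fy=3.5,interpolation=cv2.INTER_CUBIC))
E
```

```text
t 18.33 pos [ 0.5606 -0.0768  0.2067] F [ 1.6  0.7 -0.9] grip 0.0008 q [-0.33  0.47  1.6   0.    1.07 -1.96]
offset cm [-0.28 -0.78  0.67] rot deg [ 0.  -0.  -0.1]
```

View pics/scene9c.png

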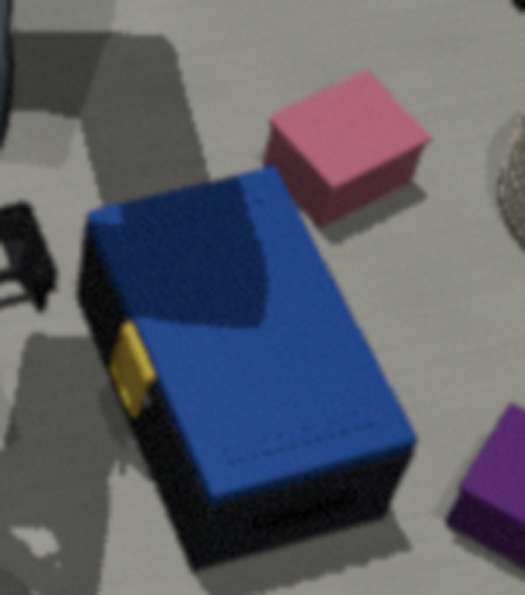

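View pics/side9.png

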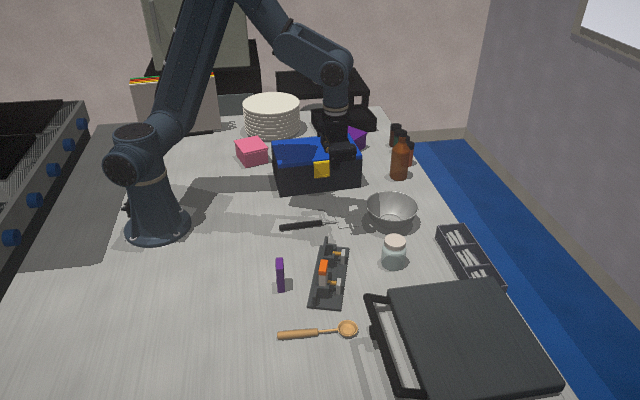

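View pics/side9c.png

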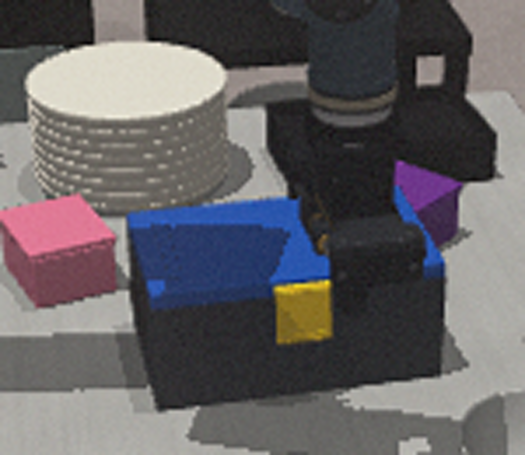

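```bash
python3 - <<'E'
from h import *
s=lambda x,y:(x/3.5+330,y/3.5+90);d=lambda x,y:(x/3.5+235,y/3.5+80)
for n,a,b in [("tip -",(112,363),(280,342)),("tip +",(137,416),(330,338)),("top -",(128,322),(275,288)),("top +",(156,377),(331,283)),("lid front corner",(210,499),(442,268)),("lid front corner2",(90,215),(151,296))]:
    X,e=tri(s(*a),d(*b));print(n,X.round(4),round(e,4))
E
```

```text
tip - [0.5299 0.0991 0.0743] 0.0031
tip + [0.5825 0.1066 0.0685] 0.0014
top - [0.5271 0.1093 0.1305] 0.0028
top + [0.5839 0.1165 0.1272] 0.0039
lid front corner [0.701  0.1255 0.1268] 0.001
lid front corner2 [0.4072 0.1111 0.1302] 0.0015
```

The flap hangs at side crop (303,312). Triangulated, its tip is at z≈0.07 and y≈0.103, which is consistent with folded, but noise is about 3 mm. I'll check from directly above, since there is plenty of time.

Request:
{"name": "drive_tool", "arguments": {"plan": [{"offset": [2, -0.2, -0.5], "delta_rot": [0, 0, 0], "jaw": 0}, {"offset": [5, -0.5, -1], "delta_rot": [0, 0, 0], "jaw": 0}, {"offset": [8, -0.8, -1.3], "delta_rot": [0, 0, 0], "jaw": 0}, {"offset": [11, -1.1, -1.3], "delta_rot": [0, 0, 0], "jaw": 0}, {"offset": [14, -1.4, -1.3], "delta_rot": [0, 0, 0], "jaw": 0}, {"offset": [17, -1.4, -1.3], "delta_rot": [0, 0, 0], "jaw": 0}, {"offset": [18, -1.4, -1.3], "delta_rot": [0, 0, 0], "jaw": 0}, {"offset": [18, -1.4, -1.3], "delta_rot": [0, 0, 0], "jaw": 0}]}}

```text
time: 19.1
position: [0.5364, 0.107, 0.2181]
tool_rot: [0.687, 0.726, 0.0, -0.001]
ft_force: [-0.4, -1.5, 0.5]
grip_width: 0.0005
```

```bash
python3 - <<'E'
from h import *
go([.553,.103,.22],93)
o=get_obs();im=camera("wrist")[:,:,::-1];cv2.imwrite("pics/w10.png",im)
cv2.imwrite("pics/w10c.png",cv2.resize(im[130:260,260:400],None,fx=4.5,fy=4.5,interpolation=cv2.INTER_CUBIC))
E
```

```text
t 19.1 pos [0.5364 0.107  0.2181] F [-0.4 -1.5  0.5] grip 0.0005 q [-0.01  0.43  1.63  0.    1.08 -1.64]
offset cm [-0.49  1.63 -0.19] rot deg [-0.1 -0.1  0.2]
```

View pics/w10c.png

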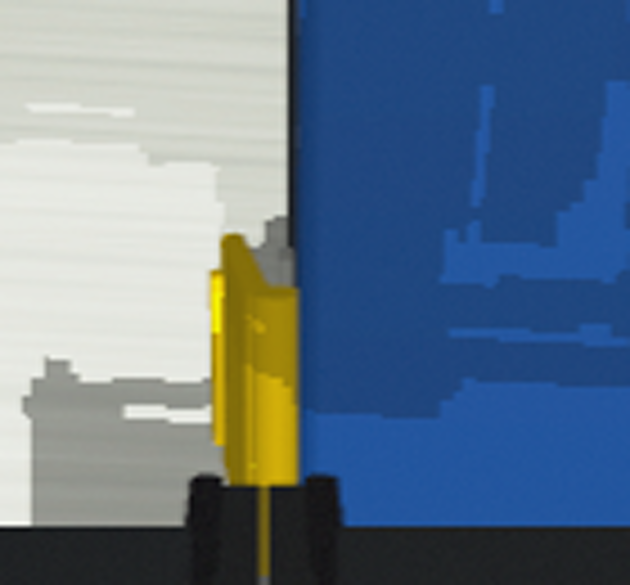

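The top view shows the flap's tip still a few mm out: crop x≈225 against about 245 expected, roughly 0.1 rad. The tapered finger probably bore on the upper part of the flap. I'll press again near the tip with the tool tilted so the fingertip leads.

Request:
{"name": "drive_tool", "arguments": {"plan": [{"offset": [-2, 0.3, 0], "delta_rot": [0, 0, 0], "jaw": 0}, {"offset": [-4.5, 0.7, 0], "delta_rot": [0, 3, 0], "jaw": 0}, {"offset": [-7, 1.1, 0], "delta_rot": [0, 8, 0], "jaw": 0}, {"offset": [-9, 1.5, 0], "delta_rot": [0, 13, 0], "jaw": 0}, {"offset": [-10, 1.6, 0], "delta_rot": [0, 18, 0], "jaw": 0}, {"offset": [-10, 1.6, 0], "delta_rot": [0, 22, 0], "jaw": 0}, {"offset": [-10, 1.6, 0], "delta_rot": [0, 25, 0], "jaw": 0}, {"offset": [-10, 1.6, 0], "delta_rot": [0, 25, 0], "jaw": 0}]}}

```text
time: 19.82
position: [0.5588, 0.0008, 0.2171]
tool_rot: [0.675, 0.706, 0.149, -0.157]
ft_force: [-0.0, -0.2, 0.3]
grip_width: 0.0003
```

```bash
python3 - <<'E'
from h import *
go([.553,.02,.082]);go([.553,.06,.082])
print(Ro.from_quat(get_obs()["tool_rot"]).as_matrix().round(3))
E
```

```text
t 19.82 pos [0.5588 0.0008 0.2171] F [-0.  -0.2  0.3] grip 0.0003 q [-0.42  0.51  1.58  0.41  1.28 -2.2 ]
offset cm [-3.95 -0.47 13.07] rot deg [0. 0. 0.]
t 19.82 pos [0.5588 0.0008 0.2171] F [-0.  -0.2  0.3] grip 0.0003 q [-0.42  0.51  1.58  0.41  1.28 -2.2 ]
offset cm [-0.33 -0.29 14.76] rot deg [0. 0. 0.]
[[-0.04   0.999 -0.02 ]
 [ 0.905  0.045  0.423]
 [ 0.423 -0.001 -0.906]]
```

Request:
{"name": "drive_tool", "arguments": {"plan": [{"offset": [-1, -0.1, 3], "delta_rot": [0, 0, 0], "jaw": 0}, {"offset": [-2, -0.2, 6], "delta_rot": [0, 0, 0], "jaw": 0}, {"offset": [-3, -0.4, 9], "delta_rot": [0, 0, 0], "jaw": 0}, {"offset": [-3.7, -0.5, 12], "delta_rot": [0, 0, 0], "jaw": 0}, {"offset": [-3.9, -0.5, 13.1], "delta_rot": [0, 0, 0], "jaw": 0}, {"offset": [-2.7, -0.4, 13.6], "delta_rot": [0, 0, 0], "jaw": 0}, {"offset": [-1.5, -0.3, 14.2], "delta_rot": [0, 0, 0], "jaw": 0}, {"offset": [-0.3, -0.3, 14.8], "delta_rot": [0, 0, 0], "jaw": 0}]}}

```text
time: 20.48
position: [0.554, 0.0656, 0.0847]
tool_rot: [0.672, 0.708, 0.15, -0.155]
ft_force: [0.2, -0.2, -0.0]
grip_width: 0.0004
```

```bash
python3 - <<'E'
from h import *
go([.553,.08,.082]);go([.553,.1,.082])
E
```

```text
t 20.48 pos [0.554  0.0656 0.0847] F [ 0.2 -0.2 -0. ] grip 0.0004 q [-0.31  0.69  1.72  0.5   0.96 -2.27]
offset cm [ 1.19 -0.02  0.85] rot deg [0. 0. 0.]
t 20.48 pos [0.554  0.0656 0.0847] F [ 0.2 -0.2 -0. ] grip 0.0004 q [-0.31  0.69  1.72  0.5   0.96 -2.27]
offset cm [3.   0.08 1.69] rot deg [0. 0. 0.]
```

Request:
{"name": "drive_tool", "arguments": {"plan": [{"offset": [0.5, 0, 0.5], "delta_rot": [0, 0, 0], "jaw": 0}, {"offset": [1, 0, 0.8], "delta_rot": [0, 0, 0], "jaw": 0}, {"offset": [1.2, 0, 0.9], "delta_rot": [0, 0, 0], "jaw": 0}, {"offset": [1.4, 0, 1], "delta_rot": [0, 0, 0], "jaw": 0}, {"offset": [1.6, 0, 1.1], "delta_rot": [0, 0, 0], "jaw": 0}, {"offset": [1.8, 0, 1.2], "delta_rot": [0, 0, 0], "jaw": 0}, {"offset": [1.9, 0, 1.2], "delta_rot": [0, 0, 0], "jaw": 0}, {"offset": [1.9, 0, 1.2], "delta_rot": [0, 0, 0], "jaw": 0}]}}

```text
time: 21.15
position: [0.5514, 0.0869, 0.0804]
tool_rot: [0.672, 0.708, 0.149, -0.157]
ft_force: [0.6, 1.1, -0.0]
grip_width: 0.0002
```

Request:
{"name": "drive_tool", "arguments": {"plan": [{"offset": [0.2, 0, 0.1], "delta_rot": [0, 0, 0], "jaw": 0}, {"offset": [0.35, 0, 0.15], "delta_rot": [0, 0, 0], "jaw": 0}, {"offset": [0.5, 0, 0.23], "delta_rot": [0, 0, 0], "jaw": 0}, {"offset": [0.6, 0, 0.28], "delta_rot": [0, 0, 0], "jaw": 0}, {"offset": [0.7, 0, 0.33], "delta_rot": [0, 0, 0], "jaw": 0}, {"offset": [0.7, 0, 0.33], "delta_rot": [0, 0, 0], "jaw": 0}, {"offset": [0.7, 0, 0.33], "delta_rot": [0, 0, 0], "jaw": 0}, {"offset": [0.7, 0, 0.33], "delta_rot": [0, 0, 0], "jaw": 0}]}}

```text
time: 21.82
position: [0.5511, 0.0945, 0.0802]
tool_rot: [0.672, 0.708, 0.149, -0.157]
ft_force: [0.1, -1.7, -1.3]
grip_width: 0.0004
```

Request:
{"name": "drive_tool", "arguments": {"plan": [{"offset": [0.1, 0, 0.05], "delta_rot": [0, 0, 0], "jaw": 0}, {"offset": [0.2, 0, 0.1], "delta_rot": [0, 0, 0], "jaw": 0}, {"offset": [0.3, 0, 0.14], "delta_rot": [0, 0, 0], "jaw": 0}, {"offset": [0.4, 0, 0.18], "delta_rot": [0, 0, 0], "jaw": 0}, {"offset": [0.5, 0, 0.23], "delta_rot": [0, 0, 0], "jaw": 0}, {"offset": [0.5, 0, 0.23], "delta_rot": [0, 0, 0], "jaw": 0}, {"offset": [0.5, 0, 0.23], "delta_rot": [0, 0, 0], "jaw": 0}, {"offset": [0.5, 0, 0.23], "delta_rot": [0, 0, 0], "jaw": 0}]}}

```text
time: 22.48
position: [0.5511, 0.0974, 0.0801]
tool_rot: [0.672, 0.709, 0.148, -0.155]
ft_force: [-2.2, -11.3, 1.4]
grip_width: 0.0004
```

Request:
{"name": "drive_tool", "arguments": {"plan": [{"offset": [0.1, 0, 0.05], "delta_rot": [0, 0, 0], "jaw": 0}, {"offset": [0.2, 0, 0.1], "delta_rot": [0, 0, 0], "jaw": 0}, {"offset": [0.3, 0, 0.14], "delta_rot": [0, 0, 0], "jaw": 0}, {"offset": [0.3, 0, 0.14], "delta_rot": [0, 0, 0], "jaw": 0}, {"offset": [0.3, 0, 0.14], "delta_rot": [0, 0, 0], "jaw": 0}, {"offset": [0.3, 0, 0.14], "delta_rot": [0, 0, 0], "jaw": 0}, {"offset": [0.3, 0, 0.14], "delta_rot": [0, 0, 0], "jaw": 0}, {"offset": [0.3, 0, 0.14], "delta_rot": [0, 0, 0], "jaw": 0}]}}

```text
time: 23.15
position: [0.5512, 0.0978, 0.08]
tool_rot: [0.672, 0.71, 0.146, -0.152]
ft_force: [-5.2, -20.6, 5.7]
grip_width: 0.0001
```

Request:
{"name": "drive_tool", "arguments": {"plan": [{"offset": [-1, 0, -0.4], "delta_rot": [0, 0, 0], "jaw": 0}, {"offset": [-3, 0, -1.4], "delta_rot": [0, 0, 0], "jaw": 0}, {"offset": [-6, 0, -2.8], "delta_rot": [0, 0, 0], "jaw": 0}, {"offset": [-8, 0, -5], "delta_rot": [0, -3, 0], "jaw": 0}, {"offset": [-9, 0, -8], "delta_rot": [0, -9, 0], "jaw": 0}, {"offset": [-9, 0, -11], "delta_rot": [0, -15, 0], "jaw": 0}, {"offset": [-7, 0, -14], "delta_rot": [0, -21, 0], "jaw": 0}, {"offset": [-6, -1, -15], "delta_rot": [0, -25, 0], "jaw": 0}]}}

```text
time: 23.82
position: [0.5508, -0.015, 0.1961]
tool_rot: [0.69, 0.724, 0.002, 0.006]
ft_force: [1.0, 0.8, 0.0]
grip_width: 0.0005
```

```bash
python3 - <<'E'
from h import *
go([.537,.107,.218],93)
E
```

```text
t 23.82 pos [ 0.5508 -0.015   0.1961] F [1.  0.8 0. ] grip 0.0005 q [-0.23  0.46  1.66 -0.    1.02 -1.85]
offset cm [12.24 -0.75 -2.26] rot deg [ 0.6  0.3 -0.2]
```

Hard stop at 20 N this time. I'll check again from above.

Request:
{"name": "drive_tool", "arguments": {"plan": [{"offset": [1, -0.1, -1.2], "delta_rot": [0, 0, 0], "jaw": 0}, {"offset": [3.5, -0.2, -2.3], "delta_rot": [0, 0, 0], "jaw": 0}, {"offset": [6, -0.4, -2.3], "delta_rot": [0, 0, 0], "jaw": 0}, {"offset": [9, -0.6, -2.3], "delta_rot": [0, 0, 0], "jaw": 0}, {"offset": [11.5, -0.7, -2.3], "delta_rot": [0, 0, 0], "jaw": 0}, {"offset": [12.2, -0.7, -2.3], "delta_rot": [0, 0, 0], "jaw": 0}, {"offset": [12.2, -0.7, -2.3], "delta_rot": [0, 0, 0], "jaw": 0}, {"offset": [12.2, -0.7, -2.3], "delta_rot": [0, 0, 0], "jaw": 0}]}}

```text
time: 24.48
position: [0.533, 0.1071, 0.2139]
tool_rot: [0.688, 0.725, -0.0, -0.0]
ft_force: [0.4, -0.9, -0.0]
grip_width: 0.0005
```

```bash
python3 - <<'E'
from h import *
go([.537,.107,.218],93)
im=camera("wrist")[:,:,::-1]
cv2.imwrite("pics/w11c.png",cv2.resize(im[130:260,260:400],None,fx=4.5,fy=4.5,interpolation=cv2.INTER_CUBIC))
o=get_obs();R=Ro.from_quat(o["tool_rot"]).as_matrix();print((R@np.array(calibration("wrist")["tool_from_camera"])[:3,3]+o["position"]).round(4))
E
```

```text
t 24.48 pos [0.533  0.1071 0.2139] F [ 0.4 -0.9 -0. ] grip 0.0005 q [-0.01  0.43  1.65 -0.    1.07 -1.63]
offset cm [-0.03  0.4  -0.41] rot deg [-0. -0.  0.]
[0.4577 0.1029 0.3753]
```

View pics/w11c.png

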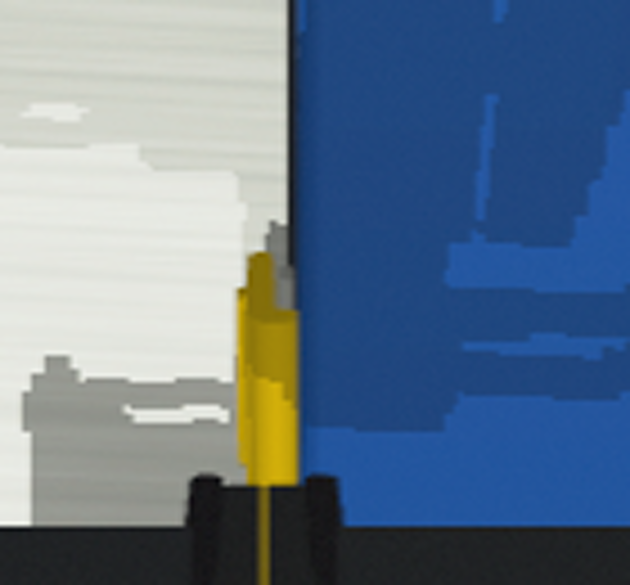

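The flap's side edge now runs vertical, with the tip at crop x≈248 against the lid edge at 298. I'll take one last overall look before handing in.

```bash
python3 - <<'E'
from h import *
im=camera("scene")[:,:,::-1];cv2.imwrite("pics/scene12.png",im)
E
```

```text
(no output)
```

View pics/scene12.png

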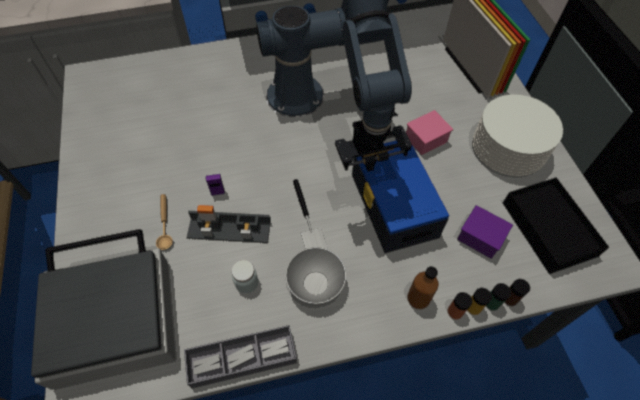

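The lid is flat on the rim, the flap is down at (368,195), the orange logger is docked at (205,209), and nothing else has moved. Handing in.

```bash
python3 - <<'E'
from rig import *
print(hand_in())
E
```

```text
the job is handed in; nothing more can be done
None
```

I packed the green logger, shut the lid, folded the clamp down, and handed the job in at about 25 s of the 51 s allowed.

- **Logger:** I pulled it straight up from its dock, lowered it onto the empty bay's floor while still gripped, and only then released it. The pictures taken before closing the lid show it standing upright in the bay.
- **Lid:** I pushed it over from behind, beside the flap. The fingertips read z = 0.137 m on its top, the shut height, with about 11 N of resistance.
- **Clamp:** My first fold stopped at 17 N, but a view from above showed the flap tip still about 5 mm out, roughly 0.1 rad. I pressed again near the tip with the tool tilted until it stopped hard at 20 N. A second view from above then showed the flap hanging vertical.
- **Other things:** In the final scene picture the orange logger is still docked, the kitchen things look unmoved, and the gripper is clear above the lid. The tub and green logger can't be seen with the lid shut; their last views, before closing, showed both in place.

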